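# Lock the pressure cooker, refit the hob knob and hold it pressed in

### The job

Get the pressure cooker ready to cook: first fold the locking bail on its lid all the way down into its catch. Then take the loose control knob from the worktop, turn it so that the flat in its hole matches the flat on the one bare tap shaft of the hob, push it fully home on the shaft and press it right in against the tap's spring, as you would to light the burner. Finish while still holding the knob pressed in (do not let go), and leave the other things on the worktop and the hob where they stand.

Things in the scene. Friction and masses are not known exactly. Their poses are not given: they have to be found in the camera images.
- lid_bail (a joint): angle of the pressure cooker's locking bail: 0 = folded down level, its bar in the catch (a rigid stop); 1.57 = upright over the lid; range 0 to 1.75, starts at 1.1 to 1.55. The hinge is stiff (0.16 N m): the bail stays where it is left, 2 to 3 N on the bar move it
- cooker_hinge (a point): middle of the bail's hinge axis, 15 mm above the centre of the lid of the pressure cooker (steel pot, 220 mm diameter, on the front left burner, heavy, does not shift; yaw varies). z up, y along the hinge axis, x level towards the catch, a black saddle on the lid 88 mm from here whose two lips reach 3 mm above this height.
- bail_bar (a point): middle of the bail's black round crossbar (14 mm diameter, 76 mm long, parallel to the hinge axis), 88 mm from the hinge; its two flat steel side arms stand 68 mm apart. Folding down, it swings from above the hinge towards the hinge's +x and comes to rest level with the hinge
- knob: loose aluminium hob knob, upright on worktop right of the hob. Origin: centre of its underside, z up. Base 44 mm diameter, 14 mm high; on it a finger bar 14 mm wide (y), 42 mm long (x), up to 34 mm. Black pointer line on the bar's -x end. D-hole below, 12 mm deep, 11 mm round, flat on the -x (pointer) side 1.5 mm from the axis. Fits when its x axis matches the shaft's (play 6 degrees, 0.5 mm)
- knob_pointer (a point): point on the pointer end of the knob's bar, 21 mm from the knob's axis on its -x side, 24 mm above its underside
- spindle_seat (a point): on the axis of the one bare tap shaft; the knob's origin comes here when fully home: 12 mm below the shaft's tip, 8.5 mm above the glass, going down with the shaft. z up. Upright brass shaft, 10 mm diameter, top 1 mm chamfered, flat on its -x side 1 mm from the axis; a white mark on the glass shows that side. It does not turn. Bezel round it: 26 mm wide, 2 mm high
- spindle (a joint): how far the bare shaft is pressed in, m: 0 = out, 0.005 = fully pressed. Sprung: begins to move at about 5.6 N, fully in at about 12.6 N, comes out again when let go
- hob: black glass gas hob, 510 mm (its x, front to back) by 590 mm (y), fixed; origin: centre of its underside on the worktop. Glass 8 mm, pan supports 48 mm, fitted knobs 51 mm above the worktop. Four taps in a column along its right side, 78 mm apart; three carry knobs, one of the three nearest the robot is bare
- saucepan: open steel pan of 160 mm diameter, 85 mm tall, on the rear left burner; origin under its centre; leave it
- spice_jar: glass jar of 42 mm diameter, 75 mm tall; origin under its centre; leave it
- espresso_cup: white cup with a handle at its +y side, 60 mm diameter, 55 mm tall; origin under its centre; leave it
- can: food can of 68 mm diameter, 88 mm tall; origin under its centre; leave it
- squeeze_bottle: yellow bottle of 64 mm diameter, 180 mm tall; origin under its centre; leave it
- carton: cardboard carton 55 x 130 x 190 mm; origin under its centre; leave it
- wooden_spoon: wooden spoon, 260 mm long, lying flat along its x; leave it
Not all that is in view belongs to the job. What is shaped like the knob but yellow is not meant.

How it is judged:
By the outcome, as a careful person would: the job done as asked, in the order asked, and still so for the second after the job is handed in, while the arm keeps its last pose, push and grip.
It also fails if it takes over 67 s, if anything falls off the work surface, if the arm or the gripper's body presses on something with over 40 N, if the wrist force passes 120 N, or if a joint passes its speed limit or range.

### The arm

A 7-joint arm with a two-finger parallel gripper is mounted at the origin on the work surface. World frame = base frame: x ahead of the robot, y to its left, z up, the work surface at z = 0. Lengths are in m, angles in rad, forces in N, time in s.
With the tool pointing down it reaches from about 0.4 to 0.85 m from the base axis. Payload 10.4 kg.
Tool frame: the origin (TCP) lies between the finger pads; the fingertips stand 19 mm ahead of it and the grasp point (between the pads) is the TCP; z points along the fingers, y is the direction in which the jaws open and shut (so a half turn about z gives the same grasp; the last joint's range is limited). The gripper opens to 85 mm and grips with 20 to 120 N. Pads are 22 mm wide; open, the fingers measure 114 mm over their backs; the gripper's body (76 mm by 85 mm) begins 54 mm behind the grasp point. The pads swing forward as they close: fully open they stand 13 mm farther back than shut.
Start: joints at [1.239, 0.332, -0.065, 1.46, 0.022, 1.35, -0.088], TCP at [0.19, -0.595, 0.211] pointing down, gripper open.
Joint ranges: [-2.6, 2.6], [-0.5, 2.12], [-1.47, 1.34], [0.16, 2.42], [-1.27, 4.41], [0.06, 2.06], [-2.6, 2.6]. Speed limits (rad/s): [2.22, 2.22, 2.79, 2.79, 3.14, 3.14, 3.14].

### API

Orientations are given as a unit quaternion [x, y, z, w].
In Python, from workcell import manip gives the robot as it stands.
- The arm moves only by the shell command python3 -m jog 'ROWS' [FORCE]. ROWS is JSON, a list of rows, each an object with "offset": the shift along the tool's x, y, z as a fraction of full scale, a list of three; "rotation": the turn, a rotation vector about the tool's x, y, z as a fraction of full scale, a list of three; "fingers": the opening, from -1 (shut) to 1 (fully open), so that 0 is half open. A call has 1 to 8 rows; each row shifts and turns the commanded pose from where the row before left it, along the tool's axes as they then stand; what a row does not reach is not made up. Full scale, the value 1, is 0.15 m for a shift and 2 rad for a turn. A row lasts 1/8 s, in which the tool goes at most 62.5 mm and 10.7 degrees, less where a joint would pass 70% of its speed; a pose out of reach is approached as far as the arm can. A call with a number of a shift or a turn outside -1 to 1 is refused whole. A call with a gripper value outside its range is refused whole. The fingers move at their own pace and stop on an object; FORCE is the grip in N (left out, the last holds). Time passes only in rows, so rows that do not move let the fingers close. It gives the time, the measured TCP pose, the force and the opening at its end, in the units of the state.
- manip.get_obs(): the state, without advancing time (a new reading comes with each control period).
- manip.camera(name): name is "scene" or "side" or "wrist"; returns the picture (384x512x3 uint8, red, green, blue); there is no depth.
- manip.camera_info(name): a dict with "mtx" (3x3 intrinsics, pixels), "xyz" and "rotation" of the camera in the world. Camera axes: x right, y down, z forward; pixel columns grow to the right and rows downward; lengths in m; the calibration is good to about 2 mm. A picture is of the moment at which its call begins: read the wrist's pose just before it. camera_info takes no time and is no camera call; for the wrist camera it gives the pose at the moment of the call.
- manip.hand_in(): hands the job in, once; it reports no verdict.
Trained networks look in the newest picture that a camera, given by its name, has taken for a name from the list of things; names that differ only in an ending like _2 or _b are one class to them, and where a whole thing is asked for, a point or a joint stands for the part that bears it (a point fixed in the world has none). Each returns a list of dicts, best first, with "conf" (0 to 1); they miss things now and then, are a little off and sometimes report something else, mostly with a low value. They report only what shows in the picture. A call takes as long as a camera call. They do not tell look-alikes from the thing itself.
- manip.recognise(camera, query): "bbox" ([left, top, right, bottom] in pixels, round what is visible of it).
The state is a dict: "clock": time; "joint_pos": joint angles; "joint_velocities": joint speeds; "tau": joint torques, N m; "position": TCP position; "ee_rot": TCP orientation; "ft_force": force on the tool from outside, world axes, zero at the start; "torque": the same for the moment, N m; "grip_width": opening from 0.0 (shut) to 1.0 (fully open).
Only numpy, scipy, OpenCV 4.12 (cv2) and the standard library are available. Lean on these libraries where they do the work, as an engineer would, in place of code of your own. Each camera call takes 0.05 s, during which the arm holds its last target. There are 200 camera calls.

## Working session

There is one attempt and no reset: what is moved stays moved. The work goes in short steps, Python scripts to look and compute and a shell command to move; the robot and the scene stay as the last step left them, time stands still between calls to the robot, and variables do not carry over. Pictures are saved under pics/ and viewed, about 8 in all and at most 12, crops included, and the job is handed in when it is done.

```bash
mkdir -p pics; ls
python3 - <<'E'
from workcell import manip
import cv2,numpy as np
print(manip.get_obs())
a=[]
for c in ("scene","side"):
    im=manip.camera(c); cv2.imwrite(f"pics/{c}0.png",im[:,:,::-1]); i=manip.camera_info(c); print(c,i)
    for q in ["knob","lid_bail","bail_bar","knob_pointer","hob","spindle","spice_jar","cooker_hinge"]:
        print(q,[(np.round(d["bbox"]).tolist(),round(d["conf"],2)) for d in manip.recognise(c,q)][:4])
print(manip.get_obs()["clock"])
E
```

```text
pics
{'clock': 0.0, 'joint_pos': array([ 1.23936565,  0.33289738, -0.06472831,  1.46093121,  0.02158039,
        1.34993036, -0.08851112]), 'joint_velocities': array([ 0.0004226 , -0.00112703, -0.00172822,  0.00012555, -0.00148498,
       -0.00036557, -0.0014058 ]), 'tau': array([ 2.91696670e-04, -6.25450516e+01,  4.90960618e-02, -3.91610026e+01,
        1.61564257e-02,  9.85471270e-03,  2.29309768e-05]), 'position': array([ 0.18985576, -0.59503257,  0.21060493]), 'ee_rot': array([ 9.88098885e-01,  1.53818242e-01, -1.33102153e-04, -7.23670579e-04]), 'ft_force': array([ 0.34591663,  0.16889768, -0.37749302]), 'torque': array([ 0.01187407,  0.04373847, -0.00020177]), 'grip_width': 0.9968395487275032}
scene {'mtx': array([[454.07635643,   0.        , 257.9523836 ],
       [  0.        , 454.07635643, 193.35139507],
       [  0.        ,   0.        ,   1.        ]]), 'xyz': array([ 1.52553947, -0.421397  ,  1.47572038]), 'rotation': array([ 0.78565356,  0.52948093, -0.17612444, -0.26716774])}
knob [([188.0, 204.0, 198.0, 216.0], 0.67), ([158.0, 198.0, 168.0, 208.0], 0.57), ([165.0, 212.
[... 466 characters left out ...]
40.36033331,   0.        , 258.77326703],
       [  0.        , 440.36033331, 196.47807955],
       [  0.        ,   0.        ,   1.        ]]), 'xyz': array([ 0.14063691, -0.97310513,  1.41519336]), 'rotation': array([ 0.91775957, -0.19923381,  0.06996737, -0.33634481])}
knob [([256.0, 275.0, 268.0, 288.0], 0.69), ([270.0, 298.0, 284.0, 308.0], 0.49)]
lid_bail [([207.0, 129.0, 225.0, 154.0], 0.74)]
bail_bar [([203.0, 128.0, 221.0, 153.0], 0.46)]
knob_pointer [([259.0, 276.0, 270.0, 292.0], 0.61), ([271.0, 296.0, 281.0, 310.0], 0.54)]
hob [([177.0, 149.0, 347.0, 285.0], 0.97)]
spindle []
spice_jar [([297.0, 269.0, 315.0, 285.0], 0.69)]
cooker_hinge [([178.0, 130.0, 243.0, 194.0], 0.92)]
0.9
```

```bash
cat > h.py <<'E'
from workcell import manip
import cv2,numpy as np
from scipy.spatial.transform import Rotation as R
def ray(c,px,i=None):
    i=i or manip.camera_info(c); d=np.linalg.inv(i["mtx"])@[px[0],px[1],1]
    d=R.from_quat(i["rotation"]).apply(d); return np.array(i["xyz"]),d
def onz(c,px,z,i=None):
    o,d=ray(c,px,i); return o+d*(z-o[2])/d[2]
def tri(p):
    A=np.zeros((3,3));b=np.zeros(3)
    for c,px in p:
        o,d=ray(c,px); d=d/np.linalg.norm(d); M=np.eye(3)-np.outer(d,d); A+=M;b+=M@o
    return np.linalg.solve(A,b)
def proj(c,P,i=None):
    i=i or manip.camera_info(c); q=R.from_quat(i["rotation"]).inv().apply(np.array(P)-i["xyz"]); q=i["mtx"]@q; return q[:2]/q[2]
E
python3 - <<'E'
import cv2
a=cv2.imread("pics/scene0.png")[100:300,100:420];b=cv2.imread("pics/side0.png")[100:330,160:370]
cv2.imwrite("pics/a.png",cv2.resize(a,(800,500),interpolation=cv2.INTER_CUBIC))
cv2.imwrite("pics/b.png",cv2.resize(b,(546,598),interpolation=cv2.INTER_CUBIC))
E
```

```text
(no output)
```

View pics/a.png

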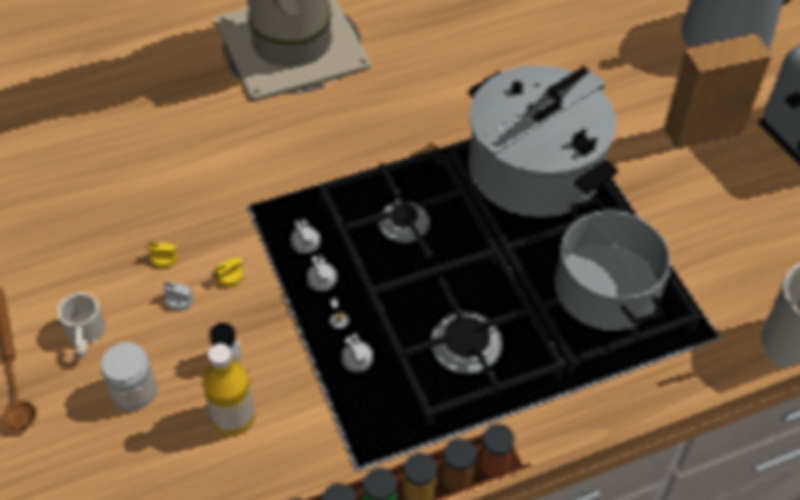

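View pics/b.png

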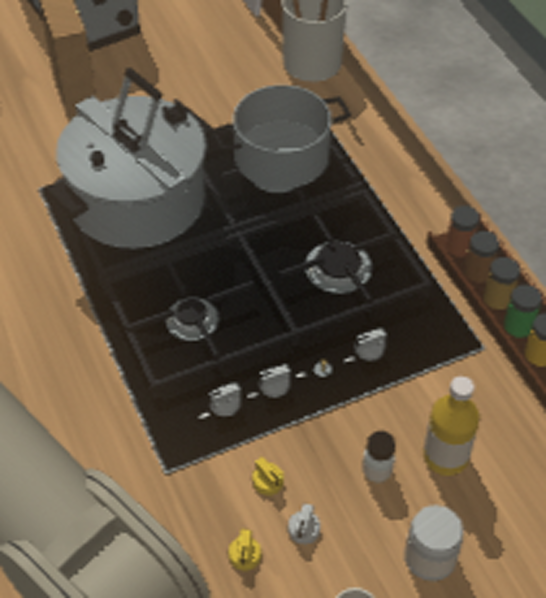

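The scene view shows the grey knob at (171,218), the bare shaft at (236,228), the bail bar at about (329,135) and two yellow look-alikes. The side view shows the knob at (277,302), the shaft at (284,242), the bar at (215,132) and the bail leaning slightly.

Run:
```python
from h import *
for n,s,d in [("knob",(171.2,218),(276.9,302)),("shaft",(235.6,227.5),(283.8,241.7)),("bar",(328.8,135.2),(214.6,131.5)),("hinge",(318,141.2),(208.8,150.8)),("catchA",(333,157),(227.7,143)),("catchB",(305,135),(197.3,160.8)),("catchC",(333,157),(197.3,160.8)),("catchD",(305,135),(227.7,143)),
 ("k1",(222,195.6),(246.5,254)),("k2",(228.8,209.5),(265.5,246.5)),("k4",(243,242),(302.5,233)),("mark",(233.8,221.2),(275.8,244.2))]:
    P=tri([("scene",s),("side",d)]); print(n,P.round(4),(proj("scene",P)-s).round(1),(proj("side",P)-d).round(1))
for p in [(209,250),(217,256)]: pass
```

```text
knob [ 0.4818 -0.3515  0.0118] [-0.2  0.2] [-0.3 -0.3]
shaft [ 0.6162 -0.1349  0.011 ] [-0.3  0.3] [-0.3 -0.3]
bar [0.5165 0.2849 0.2646] [ 0.5 -0.8] [0.5 0.7]
hinge [0.4767 0.2662 0.197 ] [-0.  0.] [-0. -0.]
catchA [0.5649 0.2865 0.1879] [-0.1  0.1] [-0.1 -0.1]
catchB [0.4189 0.2397 0.188 ] [ 0.1 -0.2] [0.2 0.2]
catchC [0.4524 0.3729 0.0451] [ 1.  -1.4] [1.  1.3]
catchD [0.5242 0.1736 0.3044] [-0.8  1.2] [-0.8 -1.2]
k1 [ 0.4611 -0.1343  0.0235] [-0.2  0.2] [-0.2 -0.3]
k2 [ 0.5383 -0.1342  0.0267] [-0.4  0.5] [-0.4 -0.5]
k4 [ 0.6952 -0.1354  0.0241] [-0.5  0.5] [-0.5 -0.5]
mark [ 0.5843 -0.1305  0.0077] [-0.3  0.3] [-0.3 -0.3]
```

```bash
python3 -m jog '[{"offset":[0,0,-0.35],"rotation":[0,0,0.077],"fingers":-1},{"offset":[0,0,-0.35],"rotation":[0,0,0.077],"fingers":-1},{"offset":[0,0,-0.35],"rotation":[0,0,0],"fingers":-1},{"offset":[0,0,-0.3],"rotation":[0,0,0],"fingers":-1}]'
python3 -m jog '[{"offset":[0.25,-0.27,0],"rotation":[0,0,0],"fingers":-1},{"offset":[0.25,-0.27,0],"rotation":[0,0,0],"fingers":-1},{"offset":[0.25,-0.27,0],"rotation":[0,0,0],"fingers":-1},{"offset":[0.25,-0.27,0],"rotation":[0,0,0],"fingers":-1},{"offset":[0.25,-0.27,0],"rotation":[0,0,0],"fingers":-1},{"offset":[0.25,-0.27,0],"rotation":[0,0,0],"fingers":-1},{"offset":[0.25,-0.27,0],"rotation":[0,0,0],"fingers":-1},{"offset":[0.25,-0.27,0],"rotation":[0,0,0],"fingers":-1}]'
python3 -m jog '[{"offset":[0,0,0],"rotation":[0,0,0],"fingers":-1},{"offset":[0,0,0],"rotation":[0,0,0],"fingers":-1}]'
python3 - <<'E'
from h import *
o=manip.get_obs();print(o["position"],R.from_quat(o["ee_rot"]).as_matrix().round(3),o["grip_width"])
i=manip.camera_info("wrist");print(i, R.from_quat(i["rotation"]).as_matrix().round(2))
cv2.imwrite("pics/w1.png",manip.camera("wrist")[:,:,::-1])
for P in [(.482,-.3515,0.02),(.616,-.135,.01),(.5165,.285,.265)]: print(proj("wrist",P,i))
E
```

```text
clock: 1.4
position: [0.1899, -0.5953, 0.4163]
ee_rot: [1.0, 0.0, 0.0, 0.001]
ft_force: [-0.2, -0.1, 0.6]
grip_width: 0.145
clock: 2.4
position: [0.4906, -0.2698, 0.4142]
ee_rot: [1.0, 0.0, 0.0, 0.0]
ft_force: [1.0, -1.2, -0.3]
grip_width: 0.006
clock: 2.65
position: [0.4894, -0.2717, 0.4139]
ee_rot: [1.0, 0.0, -0.0, 0.0]
ft_force: [-0.9, -0.7, 0.0]
grip_width: -0.001
[ 0.48938568 -0.27172976  0.41389575] [[ 1.     0.001 -0.   ]
 [ 0.001 -1.    -0.   ]
 [-0.     0.    -1.   ]] -0.0006787077539075057
{'mtx': array([[272.96618314,   0.        , 255.05623614],
       [  0.        , 272.96618314, 190.98251364],
       [  0.        ,   0.        ,   1.        ]]), 'xyz': array([ 0.57177051, -0.27209209,  0.57498749]), 'rotation': array([-0.69740111,  0.6976311 ,  0.11598993, -0.11614159])} [[-0.   -0.95 -0.32]
 [-1.    0.   -0.  ]
 [ 0.    0.32 -0.95]]
[294.11054272 144.2782317 ]
[183.03408783  73.0443255 ]
[-233.81663548  148.95936845]
```

View pics/w1.png

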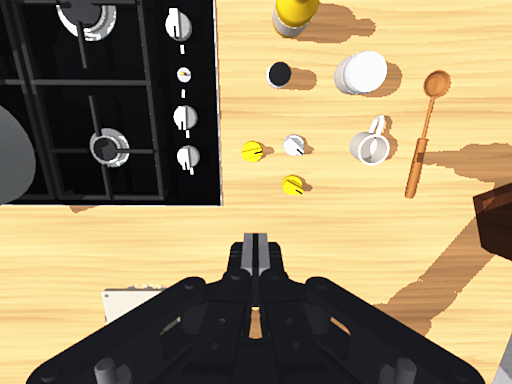

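```bash
python3 -m jog '[{"offset":[0,-0.38,0],"rotation":[0,0,0],"fingers":-1},{"offset":[0,-0.38,0],"rotation":[0,0,0],"fingers":-1},{"offset":[0,-0.38,0],"rotation":[0,0,0],"fingers":-1},{"offset":[0,-0.38,0],"rotation":[0,0,0],"fingers":-1},{"offset":[0,-0.38,0],"rotation":[0,0,0],"fingers":-1},{"offset":[0,-0.38,0],"rotation":[0,0,0],"fingers":-1},{"offset":[0,-0.38,0],"rotation":[0,0,0],"fingers":-1},{"offset":[0,-0.38,0],"rotation":[0,0,0],"fingers":-1}]'
python3 -m jog '[{"offset":[-0.1,-0.3,0],"rotation":[0,0,0],"fingers":-1},{"offset":[0,0,0],"rotation":[0,0,0],"fingers":-1},{"offset":[0,0,0],"rotation":[0,0,0],"fingers":-1}]'
python3 - <<'E'
from h import *
o=manip.get_obs();print(o["position"])
i=manip.camera_info("wrist");print(i["xyz"].tolist(),i["rotation"].tolist())
im=manip.camera("wrist")[:,:,::-1];cv2.imwrite("pics/w2.png",im)
for P in [(.4767,.2662,0.197),(.5165,.285,.265),(.565,.2865,.188)]: print(proj("wrist",P,i))
for q in ["bail_bar","lid_bail","cooker_hinge"]: print(q,manip.recognise("wrist",q)[:2])
E
```

```text
clock: 3.7
position: [0.4896, 0.1848, 0.4142]
ee_rot: [1.0, -0.001, 0.001, 0.0]
ft_force: [0.1, -0.7, -0.9]
grip_width: -0.003
clock: 4.08
position: [0.4751, 0.2281, 0.4139]
ee_rot: [1.0, -0.001, 0.0, 0.0]
ft_force: [-0.4, 0.1, 0.1]
grip_width: -0.004
[0.47507744 0.22805216 0.41390711]
[0.5573464186952024, 0.2275692038947105, 0.5750610704930474] [-0.6966613234401214, 0.6984521051354293, 0.11573877190723114, -0.11589734221263129]
[227.55474449 158.44333088]
[203.84562256 136.32567468]
[210.64442691  91.81717719]
bail_bar [{'bbox': [179.9, 130.9, 255.8, 166.1], 'conf': 0.76}, {'bbox': [154.5, 55.2, 313.7, 232.5], 'conf': 0.74}]
lid_bail [{'bbox': [179.5, 127.9, 256.0, 169.1], 'conf': 0.89}]
cooker_hinge [{'bbox': [150.4, 54.7, 314.0, 229.8], 'conf': 0.96}]
```

View pics/w2.png

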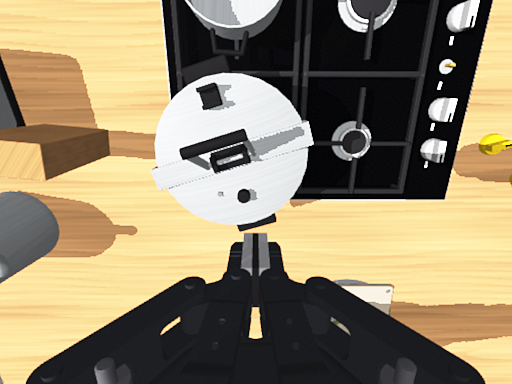

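```bash
cat > fit.py <<'E'
from h import *
from scipy.optimize import least_squares
i=manip.camera_info("wrist")
def model(v):
    H=v[:3];c,s=np.cos(v[3]),np.sin(v[3]);x=np.array([c,s,0]);y=np.array([-s,c,0]);z=np.array([0,0,1.])
    B=H+.088*(np.cos(v[4])*x+np.sin(v[4])*z)
    return [H,B,B+.038*y,B-.038*y,H+.088*x+.0*z]
obs=[("wrist",0,(230.5,157.5)),("wrist",2,(181,152)),("wrist",3,(246,135)),("wrist",4,(209,97)),("side",1,(214.6,131.5)),("side",4,(227.7,143.5)),("scene",4,(333,157)),("side",0,(208.8,150.8))]
f=lambda v:np.concatenate([(proj(c,model(v)[k],i if c=="wrist" else None)-p) for c,k,p in obs])
r=least_squares(f,[.477,.266,.19,.25,1.1],loss="soft_l1");print(r.x.round(4),r.fun.reshape(-1,2).round(1));print(model(r.x))
E
python3 fit.py
```

```text
[0.4756 0.2651 0.1898 0.2651 1.1637] [[-1.5  0.6]
 [ 0.1  0.5]
 [ 0.1 -0.7]
 [ 0.6 -1.7]
 [-0.4  1.7]
 [-1.2 -0.9]
 [-0.1 -1.2]
 [-0.   1.5]]
[array([0.47562662, 0.26509485, 0.1898391 ]), array([0.50925448, 0.27422378, 0.27064646]), array([0.49929896, 0.31089649, 0.27064646]), array([0.51921   , 0.23755107, 0.27064646]), array([0.5605529 , 0.28814974, 0.1898391 ])]
```

```bash
python3 -m jog '[{"offset":[0,0,0],"rotation":[0,0,-0.0663],"fingers":-1},{"offset":[0,0,0],"rotation":[0,0,-0.0663],"fingers":-1},{"offset":[0.15,-0.118,0.2],"rotation":[0,0,0],"fingers":-1},{"offset":[0.15,-0.118,0.2],"rotation":[0,0,0],"fingers":-1},{"offset":[0,0,0.2],"rotation":[0,0,0],"fingers":-1},{"offset":[0,0,0],"rotation":[0,0,0],"fingers":-1}]'
cat > bp.py <<'E'
from h import *
o=manip.get_obs();M=R.from_quat(o["ee_rot"]);H=np.array([.4756,.2651,.1898]);x=np.array([np.cos(.2651),np.sin(.2651),0])
print(o["clock"],o["position"],o["ft_force"],M.as_matrix().round(3)[:,0])
p=o["position"]
for t in [1.163,1,.8,.6,.4,.2,0]:
    q=H+.088*np.cos(t)*x+[0,0,.088*np.sin(t)+.026]
    print(t,(M.inv().apply(q-p)/.15).round(3)); p=q
E
python3 bp.py
```

```text
clock: 5.03
position: [0.5082, 0.2743, 0.3219]
ee_rot: [0.991, 0.132, -0.002, 0.001]
ft_force: [0.7, -0.0, 0.9]
grip_width: 0.003
5.025 [0.50818431 0.27433    0.32194931] [ 0.73147001 -0.04328878  0.94998604] [ 0.965  0.262 -0.004]
1.163 [0.008 0.002 0.169]
1 [ 0.084 -0.     0.045]
0.8 [ 0.092 -0.     0.072]
0.6 [ 0.076 -0.     0.089]
0.4 [ 0.057 -0.     0.103]
0.2 [ 0.035 -0.     0.112]
0 [ 0.012 -0.     0.117]
```

```bash
python3 -m jog '[{"offset":[-0.01,0,0.08],"rotation":[0,0,0],"fingers":-1},{"offset":[0,0,0.08],"rotation":[0,0,0],"fingers":-1},{"offset":[0,0,0],"rotation":[0,0,0],"fingers":-1}]'
python3 -m jog '[{"offset":[0.042,0,0.03],"rotation":[0,0,0],"fingers":-1},{"offset":[0.042,0,0.03],"rotation":[0,0,0],"fingers":-1},{"offset":[0.046,0,0.036],"rotation":[0,0,0],"fingers":-1},{"offset":[0.046,0,0.036],"rotation":[0,0,0],"fingers":-1}]'
```

```text
clock: 5.4
position: [0.5068, 0.2749, 0.2994]
ee_rot: [0.991, 0.132, -0.0, 0.0]
ft_force: [0.3, 0.4, -0.2]
grip_width: -0.001
clock: 5.9
position: [0.533, 0.2824, 0.2795]
ee_rot: [0.991, 0.133, -0.0, 0.0]
ft_force: [0.2, -1.0, 0.2]
grip_width: 0.002
```

```bash
python3 bp.py
python3 - <<'E'
from h import *
i=manip.camera_info("wrist");im=manip.camera("wrist")[:,:,::-1]
cv2.imwrite("pics/w3.png",cv2.resize(im[60:320,120:400],(700,650))[:600])
E
```

```text
5.9 [0.53297738 0.28243866 0.2795495 ] [ 0.22273823 -0.95875687  0.21466111] [ 0.965  0.263 -0.   ]
1.163 [-0.167  0.011 -0.114]
1 [0.084 0.    0.045]
0.8 [0.092 0.    0.073]
0.6 [0.075 0.    0.09 ]
0.4 [0.056 0.    0.103]
0.2 [0.035 0.    0.112]
0 [0.012 0.    0.117]
```

View pics/w3.png

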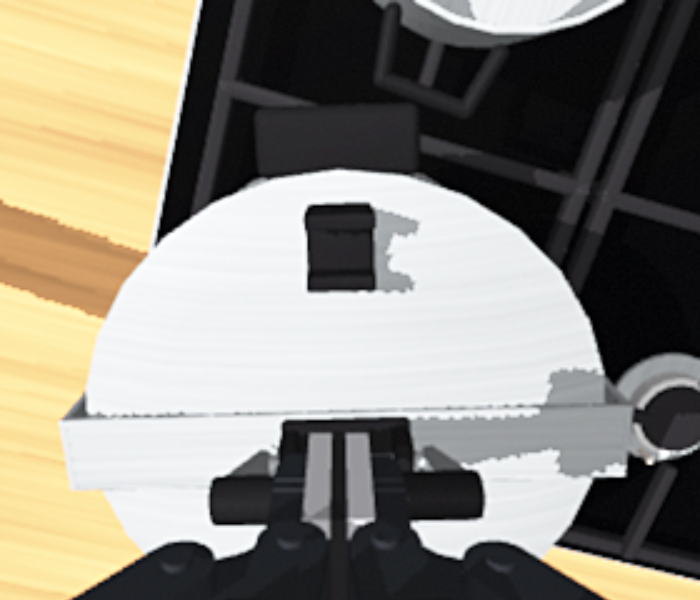

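Run:
```python
from h import *
i=manip.camera_info("wrist")
for px in [(258,258),(204.5,260),(313.5,257)]:
    o,d=ray("wrist",px,i)
    for s in [.18,.19,.2]: P=o+d*s; v=P-[.4756,.2651,.1898]; print(px,s,P.round(4),"rad",round(v@[np.cos(.2651),np.sin(.2651),0],4),"len",np.linalg.norm(v).round(4))
tip=manip.get_obs()["position"]-[0,0,.019];print(tip,proj("wrist",tip,i))
```

```text
(258, 258) 0.18 [0.5167 0.2756 0.2837] rad 0.0424 len 0.103
(258, 258) 0.19 [0.5114 0.274  0.275 ] rad 0.0369 len 0.0928
(258, 258) 0.2 [0.506  0.2725 0.2663] rad 0.0313 len 0.0827
(204.5, 260) 0.18 [0.5063 0.3093 0.2841] rad 0.0412 len 0.1086
(204.5, 260) 0.19 [0.5004 0.3096 0.2755] rad 0.0356 len 0.0997
(204.5, 260) 0.2 [0.4944 0.3099 0.2668] rad 0.0299 len 0.0911
(313.5, 257) 0.18 [0.5269 0.2404 0.2834] rad 0.043 len 0.1096
(313.5, 257) 0.19 [0.5221 0.2369 0.2748] rad 0.0375 len 0.1009
(313.5, 257) 0.2 [0.5173 0.2334 0.2661] rad 0.032 len 0.0926
[0.5333301  0.28221822 0.25954548] [254.90884151 218.07091115]
```

```bash
python3 -m jog '[{"offset":[0.02,0,-0.12],"rotation":[0,0,0],"fingers":-1},{"offset":[0,0,-0.12],"rotation":[0,0,0],"fingers":-1},{"offset":[-0.2,0,0],"rotation":[0,0,0],"fingers":-1},{"offset":[-0.2,0,0],"rotation":[0,0,0],"fingers":-1},{"offset":[0,0,0],"rotation":[0,0,0],"fingers":-1},{"offset":[0,0,0.18],"rotation":[0,0,0],"fingers":-1},{"offset":[0,0,0.18],"rotation":[0,0,0],"fingers":-1},{"offset":[0,0,0],"rotation":[0,0,0],"fingers":-1}]'
python3 -m jog '[{"offset":[0.07,0,0],"rotation":[0,0,0],"fingers":-1},{"offset":[0.07,0,0],"rotation":[0,0,0],"fingers":-1}]'
python3 -m jog '[{"offset":[0.07,0,0],"rotation":[0,0,0],"fingers":-1},{"offset":[0.07,0,0.01],"rotation":[0,0,0],"fingers":-1}]'
python3 bp.py
```

```text
clock: 6.95
position: [0.4773, 0.2667, 0.2609]
ee_rot: [0.991, 0.132, -0.001, 0.0]
ft_force: [0.5, -0.5, 1.0]
grip_width: -0.0
clock: 7.2
position: [0.4992, 0.2733, 0.2633]
ee_rot: [0.991, 0.132, 0.001, -0.0]
ft_force: [0.7, 0.4, 0.0]
grip_width: -0.003
clock: 7.45
position: [0.5189, 0.2788, 0.2609]
ee_rot: [0.991, 0.133, 0.0, -0.0]
ft_force: [-0.7, -0.6, 1.0]
grip_width: -0.0
7.45 [0.51886875 0.27875565 0.26086832] [-0.73911196 -0.55285441  0.9925796 ] [0.965 0.263 0.   ]
1.163 [-0.069  0.012 -0.238]
1 [0.084 0.    0.045]
0.8 [0.092 0.    0.073]
0.6 [0.075 0.    0.09 ]
0.4 [0.056 0.    0.103]
0.2 [0.035 0.    0.112]
0 [0.012 0.    0.117]
```

Run:
```python
from h import *
a=manip.camera("side")[:,:,::-1][100:210,160:300];b=manip.camera("wrist")[:,:,::-1][60:320,130:390]
cv2.imwrite("pics/m4.png",np.hstack([cv2.resize(a,(400,314)),cv2.resize(b[:204],(400,314))]))
```

```text
(no output)
```

View pics/m4.png

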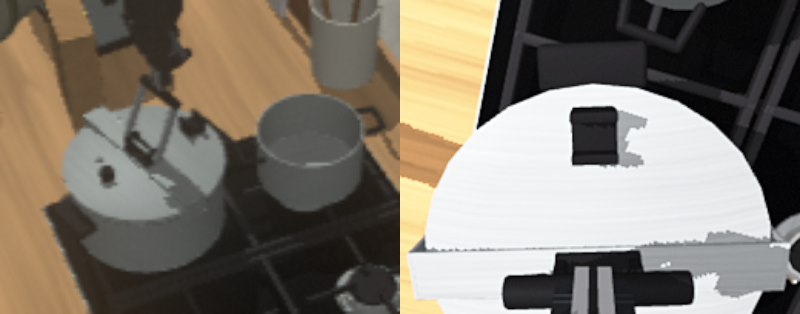

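Run:
```python
from h import *
p=manip.get_obs()["position"]
for k in (0,.019): print(proj("side",p-[0,0,k]),proj("wrist",p-[0,0,k]))
print(manip.camera_info("wrist")["xyz"])
o,d=ray("side",(219.5,128));print([ (o+d*s).round(3) for s in (1.3,1.4,1.5,1.6,1.7)])
a=manip.camera("side")[:,:,::-1][85:185,170:270];b=manip.camera("scene")[:,:,::-1][70:190,270:390]
cv2.imwrite("pics/m5.png",np.hstack([cv2.resize(a,(400,400),interpolation=2),cv2.resize(b,(400,400),interpolation=2)]))
```

```text
[216.38516528 133.75960363] [254.91771504 230.16494108]
[216.76698916 137.39800188] [254.96208296 218.09009939]
[0.59854078 0.30011681 0.42168167]
[array([ 0.441, -0.019,  0.553]), array([0.464, 0.055, 0.487]), array([0.487, 0.128, 0.421]), array([0.51 , 0.202, 0.354]), array([0.533, 0.275, 0.288])]
```

View pics/m5.png

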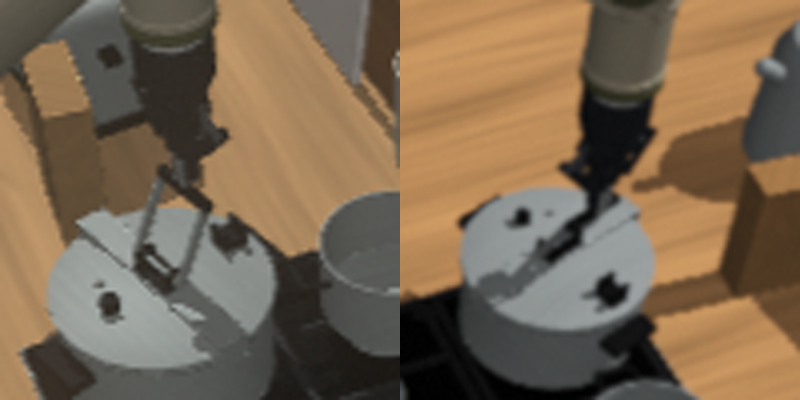

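Run:
```python
from h import *
p=manip.get_obs()["position"]
for k in (-.019,0,.019): print(k,proj("scene",p-[0,0,k]),proj("side",p-[0,0,k]))
M=R.from_quat(manip.get_obs()["ee_rot"])
for x in (-.03,-.011,0,.011):
  print(x,[proj("wrist",p+M.apply([x,0,z]))[1].round(1) for z in (-.02,0,.01,.019)])
im=manip.camera("wrist");cv2.imwrite("pics/m6.png",cv2.resize(im[170:300,180:330,::-1],(750,650),interpolation=2)[:600])
```

```text
-0.019 [328.50217678 132.30254773] [215.76303298 130.1910072 ]
0 [327.8412798 135.9361237] [216.15344055 133.89127445]
0.019 [327.19207146 139.50543618] [216.53731026 137.52957619]
-0.03 [np.float64(288.3), np.float64(269.2), np.float64(261.0), np.float64(254.3)]
-0.011 [np.float64(262.0), np.float64(245.0), np.float64(237.7), np.float64(231.8)]
0 [np.float64(245.8), np.float64(230.2), np.float64(223.5), np.float64(218.1)]
0.011 [np.float64(228.9), np.float64(214.8), np.float64(208.8), np.float64(203.9)]
```

View pics/m6.png

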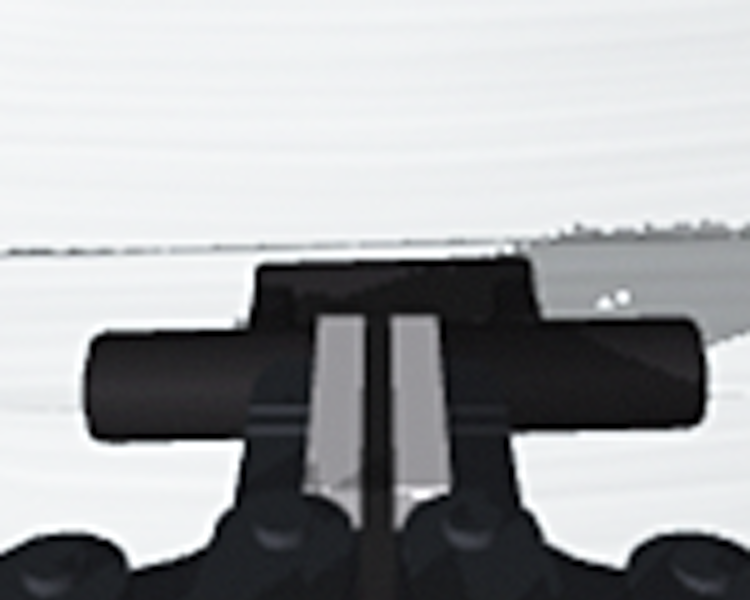

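Run:
```python
from h import *
i=manip.camera_info("wrist");H=np.array([.4756,.2651,.1898]);x=np.array([np.cos(.2651),np.sin(.2651),0])
for t in np.arange(.7,1.6,.1):
    B=H+.088*(np.cos(t)*x+np.array([0,0,np.sin(t)])); y=np.array([-x[1],x[0],0])
    print(round(t,2),B.round(3),[proj(c,B,i if c=="wrist" else None).round(1).tolist() for c in("wrist","side","scene")],proj("wrist",B-.038*y,i).round(1)-proj("wrist",B+.038*y,i).round(1))
print(proj("wrist",H,i),proj("wrist",H+.088*x,i))
```

```text
0.7 [0.541 0.283 0.246] [[257.6, 190.0], [221.4, 134.3], [331.1, 142.3]] [1.122e+02 1.000e-01]
0.8 [0.535 0.281 0.253] [[257.7, 201.7], [220.0, 133.7], [330.3, 140.2]] [114.7   0. ]
0.9 [0.528 0.279 0.259] [[257.7, 214.4], [218.6, 133.4], [329.3, 138.1]] [1.17e+02 1.00e-01]
1.0 [0.521 0.278 0.264] [[257.7, 227.9], [217.0, 133.2], [328.1, 136.0]] [1.187e+02 1.000e-01]
1.1 [0.514 0.276 0.268] [[257.7, 241.9], [215.3, 133.2], [326.9, 134.0]] [119.7   0. ]
1.2 [0.506 0.273 0.272] [[257.8, 256.0], [213.6, 133.3], [325.6, 132.1]] [120.3   0. ]
1.3 [0.498 0.271 0.275] [[257.8, 269.9], [211.7, 133.7], [324.1, 130.2]] [120.3   0. ]
1.4 [0.49  0.269 0.277] [[257.7, 283.2], [209.9, 134.3], [322.6, 128.6]] [1.196e+02 1.000e-01]
1.5 [0.482 0.267 0.278] [[257.7, 295.7], [208.0, 135.1], [321.1, 127.0]] [118.4   0. ]
[256.84786752 237.84831562] [257.09976161 145.56560991]
```

```bash
python3 -m jog '[{"offset":[0,0,-0.1],"rotation":[0,0,0],"fingers":-1},{"offset":[-0.17,0,0],"rotation":[0,0,0],"fingers":-1},{"offset":[-0.17,0,0],"rotation":[0,0,0],"fingers":-1},{"offset":[0,0,0.1],"rotation":[0,0,0],"fingers":-1}]'
python3 -m jog '[{"offset":[0,0,0.07],"rotation":[0,0,0],"fingers":-1},{"offset":[0,0,0.06],"rotation":[0,0,0],"fingers":-1},{"offset":[0,0,0.06],"rotation":[0,0,0],"fingers":-1},{"offset":[0,0,0],"rotation":[0,0,0],"fingers":-1}]'
python3 -m jog '[{"offset":[0.07,0,0],"rotation":[0,0,0],"fingers":-1},{"offset":[0.07,0,0],"rotation":[0,0,0],"fingers":-1}]'
python3 -m jog '[{"offset":[0.05,0,0],"rotation":[0,0,0],"fingers":-1}]'
python3 -m jog '[{"offset":[0.05,0,0],"rotation":[0,0,0],"fingers":-1}]'
python3 -m jog '[{"offset":[0.05,0,0],"rotation":[0,0,0],"fingers":-1}]'
python3 - <<'E'
from h import *
i=manip.camera_info("wrist")
im=manip.camera("wrist");cv2.imwrite("pics/m7.png",cv2.resize(im[130:300,150:360,::-1],(735,595),interpolation=2)[:600])
E
```

```text
clock: 8.2
position: [0.4682, 0.2654, 0.2626]
ee_rot: [0.991, 0.133, 0.002, 0.0]
ft_force: [0.3, -0.4, -0.2]
grip_width: 0.005
clock: 8.7
position: [0.4686, 0.2648, 0.2312]
ee_rot: [0.991, 0.133, -0.001, 0.0]
ft_force: [-0.4, 0.5, 0.5]
grip_width: 0.001
clock: 8.95
position: [0.4902, 0.2707, 0.2325]
ee_rot: [0.991, 0.132, 0.0, -0.0]
ft_force: [0.2, -0.8, 0.0]
grip_width: 0.002
clock: 9.07
position: [0.4973, 0.2727, 0.2321]
ee_rot: [0.991, 0.132, 0.0, -0.0]
ft_force: [-1.1, 0.1, 0.7]
grip_width: -0.003
clock: 9.2
position: [0.5035, 0.2744, 0.2316]
ee_rot: [0.991, 0.133, -0.001, 0.0]
ft_force: [-4.0, -1.5, -2.8]
grip_width: -0.001
clock: 9.32
position: [0.5106, 0.2763, 0.2315]
ee_rot: [0.991, 0.133, -0.001, 0.0]
ft_force: [-3.4, -1.8, -3.5]
grip_width: -0.001
```

View pics/m7.png

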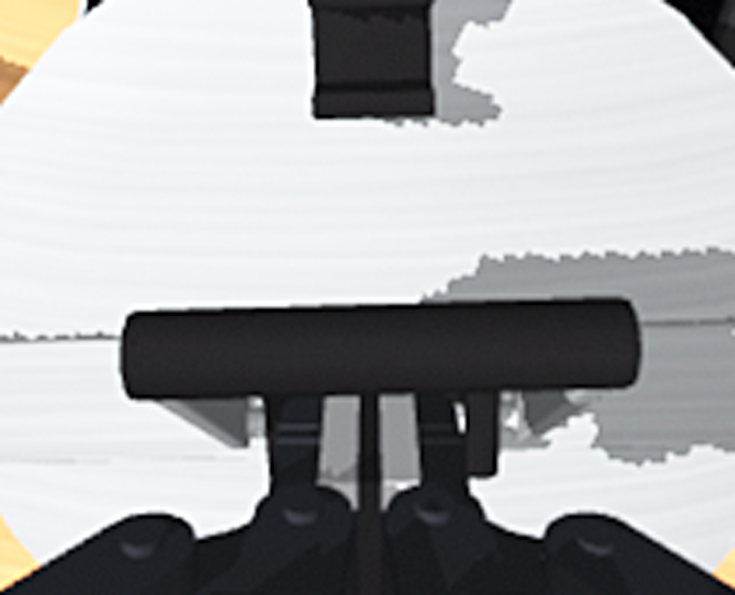

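The bar is now in front of the fingers at (258,230) in the full image, and the fingers are pushing it (about 4 N).

```bash
cat > th.py <<'E'
from h import *
i=manip.camera_info("wrist");H=np.array([.4756,.2651,.1898]);x=np.array([np.cos(.2651),np.sin(.2651),0]);p=manip.get_obs()["position"]
y=np.array([-x[1],x[0],0]);print("tcp rad",(p-H)@x,"lat",(p-H)@y,"z",p[2])
for t in np.arange(0,1.3,.1):
    B=H+.088*(np.cos(t)*x+np.array([0,0,np.sin(t)])); 
    print(round(t,2),"rad",round((B-H)@x,4),B[2].round(3),[proj(c,B,i if c=="wrist" else None).round(1).tolist() for c in("wrist","side","scene")],proj("wrist",B-.038*y,i).round(1)[0]-proj("wrist",B+.038*y,i).round(1)[0])
E
python3 th.py
```

```text
tcp rad 0.03749714318746804 lat 0.0014948405800457993 z 0.23147334351607193
0.0 rad 0.088 0.19 [[257.0, 142.9], [226.5, 142.6], [332.9, 155.8]] 102.70000000000002
0.1 rad 0.0876 0.199 [[257.1, 145.5], [226.2, 141.1], [333.1, 154.2]] 107.00000000000003
0.2 rad 0.0862 0.207 [[257.1, 149.5], [225.9, 139.6], [333.2, 152.4]] 111.49999999999997
0.3 rad 0.0841 0.216 [[257.2, 155.2], [225.3, 138.3], [333.1, 150.6]] 116.10000000000002
0.4 rad 0.0811 0.224 [[257.3, 162.5], [224.5, 137.1], [332.8, 148.6]] 120.69999999999999
0.5 rad 0.0772 0.232 [[257.4, 171.7], [223.6, 136.0], [332.4, 146.5]] 125.19999999999999
0.6 rad 0.0726 0.239 [[257.5, 182.6], [222.6, 135.1], [331.9, 144.4]] 129.60000000000002
0.7 rad 0.0673 0.246 [[257.6, 195.2], [221.4, 134.3], [331.1, 142.3]] 133.7
0.8 rad 0.0613 0.253 [[257.6, 209.3], [220.0, 133.7], [330.3, 140.2]] 137.4
0.9 rad 0.0547 0.259 [[257.7, 224.8], [218.6, 133.4], [329.3, 138.1]] 140.49999999999997
1.0 rad 0.0475 0.264 [[257.7, 241.2], [217.0, 133.2], [328.1, 136.0]] 142.89999999999998
1.1 rad 0.0399 0.268 [[257.8, 258.2], [215.3, 133.2], [326.9, 134.0]] 144.5
1.2 rad 0.0319 0.272 [[257.8, 275.3], [213.6, 133.3], [325.6, 132.1]] 145.4
```

```bash
python3 -m jog '[{"offset":[0.02,0,0.05],"rotation":[0,0,0],"fingers":-1},{"offset":[0.04,0,0.05],"rotation":[0,0,0],"fingers":-1}]'
python3 -m jog '[{"offset":[0.05,0,0.04],"rotation":[0,0,0],"fingers":-1},{"offset":[0.05,0,0.02],"rotation":[0,0,0],"fingers":-1}]'
python3 th.py
python3 - <<'E'
from h import *
im=manip.camera("wrist")[100:300,150:360]; cv2.imwrite("pics/w8.png",cv2.resize(im[:,:,::-1],(630,600)))
# dark bar rows in clear column left of fingers
full=manip.camera("wrist"); 
for c in (215,225,290,300): print(c,[int(v) for v in full[120:270:3,c].mean(1)])
E
```

```text
clock: 9.62
position: [0.5198, 0.279, 0.217]
ee_rot: [0.991, 0.133, 0.001, -0.0]
ft_force: [-1.7, 0.6, 0.9]
grip_width: 0.003
clock: 9.88
position: [0.5304, 0.282, 0.2049]
ee_rot: [0.991, 0.133, -0.005, 0.001]
ft_force: [-20.2, -4.2, -13.1]
grip_width: -0.002
tcp rad 0.057267657548316475 lat 0.0019634611917634446 z 0.2048791838962325
0.0 rad 0.088 0.19 [[257.9, 178.6], [226.5, 142.6], [332.9, 155.8]] 113.40000000000003
0.1 rad 0.0876 0.199 [[258.1, 183.3], [226.2, 141.1], [333.1, 154.2]] 118.59999999999997
0.2 rad 0.0862 0.207 [[258.2, 189.7], [225.9, 139.6], [333.2, 152.4]] 124.10000000000002
0.3 rad 0.0841 0.216 [[258.4, 197.9], [225.3, 138.3], [333.1, 150.6]] 129.8
0.4 rad 0.0811 0.224 [[258.5, 208.2], [224.5, 137.1], [332.8, 148.6]] 135.60000000000002
0.5 rad 0.0772 0.232 [[258.7, 220.6], [223.6, 136.0], [332.4, 146.5]] 141.3
0.6 rad 0.0726 0.239 [[258.8, 234.9], [222.6, 135.1], [331.9, 144.4]] 146.79999999999998
0.7 rad 0.0673 0.246 [[259.0, 251.2], [221.4, 134.3], [331.1, 142.3]] 151.99999999999997
0.8 rad 0.0613 0.253 [[259.1, 269.1], [220.0, 133.7], [330.3, 140.2]] 156.7
0.9 
[... 550 characters left out ...]
, 41, 42, 40, 35, 90, 247, 247, 243, 245, 243, 244, 244, 245, 245, 245, 243, 244, 243, 241, 243, 242, 241, 244, 243, 241, 239, 242, 240, 242, 240, 241, 252, 9, 30, 36, 42, 48, 47, 40, 35, 27, 249, 242, 241, 240, 244, 136, 255]
290 [40, 41, 40, 38, 39, 21, 229, 244, 241, 243, 241, 240, 242, 239, 164, 168, 166, 225, 243, 237, 241, 240, 238, 241, 153, 156, 154, 188, 237, 221, 155, 158, 158, 79, 26, 31, 37, 40, 43, 42, 41, 34, 89, 238, 239, 238, 237, 214, 242, 0]
300 [63, 36, 10, 6, 9, 63, 107, 214, 238, 243, 241, 240, 242, 241, 246, 240, 242, 239, 240, 237, 240, 239, 238, 239, 238, 236, 235, 237, 236, 218, 153, 157, 155, 49, 26, 32, 37, 42, 42, 42, 39, 35, 76, 238, 239, 236, 237, 205, 246, 230]
```

```bash
python3 -m jog '[{"offset":[-0.1,0,0],"rotation":[0,0,0],"fingers":-1},{"offset":[0,0,-0.24],"rotation":[0,0,0],"fingers":-1},{"offset":[0,0,-0.24],"rotation":[0,0,0],"fingers":-1},{"offset":[0.1,0,0],"rotation":[0,0,0],"fingers":-1},{"offset":[0.12,0,0],"rotation":[0,0,0],"fingers":-1},{"offset":[0,0,0],"rotation":[0,0,0],"fingers":-1}]'
python3 -m jog '[{"offset":[0,0,0.08],"rotation":[0,0,0],"fingers":-1},{"offset":[0,0,0.07],"rotation":[0,0,0],"fingers":-1}]'
python3 -m jog '[{"offset":[0,0,0.05],"rotation":[0,0,0],"fingers":-1}]'
python3 -m jog '[{"offset":[0,0,0.05],"rotation":[0,0,0],"fingers":-1}]'
python3 th.py | head -1
```

```text
clock: 10.72
position: [0.5523, 0.2873, 0.2792]
ee_rot: [0.991, 0.132, -0.0, -0.0]
ft_force: [-0.5, 0.3, -0.8]
grip_width: 0.001
clock: 10.98
position: [0.5507, 0.2873, 0.2565]
ee_rot: [0.991, 0.133, -0.0, 0.0]
ft_force: [-0.8, 0.4, -0.5]
grip_width: 0.007
clock: 11.1
position: [0.5508, 0.2871, 0.249]
ee_rot: [0.991, 0.133, -0.0, 0.0]
ft_force: [0.3, -0.3, 1.1]
grip_width: -0.003
clock: 11.22
position: [0.5511, 0.2873, 0.2421]
ee_rot: [0.991, 0.133, 0.0, 0.0]
ft_force: [0.1, 0.1, -0.2]
grip_width: -0.003
tcp rad 0.07869787817352399 lat 0.0016612331675948146 z 0.2420722483386296
```

```bash
for k in 1 2 3 4; do :; done
python3 -m jog '[{"offset":[0,0,0.04],"rotation":[0,0,0],"fingers":-1}]'|sed -n 2p\;4p
python3 -m jog '[{"offset":[0,0,0.04],"rotation":[0,0,0],"fingers":-1}]'|sed -n 2p\;4p
python3 -m jog '[{"offset":[0,0,0.04],"rotation":[0,0,0],"fingers":-1}]'|sed -n 2p\;4p
python3 -m jog '[{"offset":[0.01,0,0.04],"rotation":[0,0,0],"fingers":-1}]'|sed -n 2p\;4p
python3 -m jog '[{"offset":[0.01,0,0.04],"rotation":[0,0,0],"fingers":-1}]'|sed -n 2p\;4p
```

```text
position: [0.5512, 0.2874, 0.2361]
ft_force: [-0.2, -0.6, -0.0]
position: [0.5513, 0.2875, 0.2303]
ft_force: [0.1, 0.5, 0.1]
position: [0.5518, 0.2876, 0.2247]
ft_force: [2.5, -0.2, 3.1]
position: [0.5533, 0.288, 0.2188]
ft_force: [1.7, 0.1, 3.0]
position: [0.5545, 0.2883, 0.2124]
ft_force: [1.5, 0.6, 2.0]
```

```bash
python3 -m jog '[{"offset":[0.01,0,0.04],"rotation":[0,0,0],"fingers":-1}]'|sed -n 2p\;4p
python3 -m jog '[{"offset":[0.01,0,0.04],"rotation":[0,0,0],"fingers":-1}]'|sed -n 2p\;4p
python3 -m jog '[{"offset":[0.01,0,0.04],"rotation":[0,0,0],"fingers":-1}]'|sed -n 2p\;4p
python3 -m jog '[{"offset":[0,0,0.03],"rotation":[0,0,0],"fingers":-1}]'|sed -n 2p\;4p
python3 -m jog '[{"offset":[0,0,0.03],"rotation":[0,0,0],"fingers":-1}]'|sed -n 2p\;4p
python3 th.py | head -2
```

```text
position: [0.5557, 0.2886, 0.2062]
ft_force: [2.0, 0.7, 2.0]
position: [0.5571, 0.289, 0.2001]
ft_force: [1.2, 0.1, 2.0]
position: [0.5584, 0.2894, 0.194]
ft_force: [0.2, 0.2, 1.5]
position: [0.5584, 0.2893, 0.1895]
ft_force: [0.2, 1.2, 1.0]
position: [0.5584, 0.2893, 0.1852]
ft_force: [1.2, 0.4, 0.8]
tcp rad 0.08627192003811221 lat 0.0016859987716951045 z 0.185224102475659
0.0 rad 0.088 0.19 [[257.6, 231.0], [226.5, 142.6], [332.9, 155.8]] 119.1
```

```bash
python3 -m jog '[{"offset":[0,0,0.025],"rotation":[0,0,0],"fingers":-1}]'|sed -n 2p\;4p
python3 -m jog '[{"offset":[0,0,0.02],"rotation":[0,0,0],"fingers":-1}]'|sed -n 2p\;4p
python3 -m jog '[{"offset":[0,0,0.015],"rotation":[0,0,0],"fingers":-1}]'|sed -n 2p\;4p
python3 -m jog '[{"offset":[0,0,0.015],"rotation":[0,0,0],"fingers":-1}]'|sed -n 2p\;4p
```

```text
position: [0.5585, 0.2894, 0.1818]
ft_force: [-1.3, -1.3, 16.5]
position: [0.5587, 0.2896, 0.1813]
ft_force: [-9.6, -7.3, 32.5]
position: [0.5588, 0.2897, 0.181]
ft_force: [-15.4, -10.5, 43.3]
position: [0.5589, 0.2898, 0.1807]
ft_force: [-19.5, -15.2, 55.9]
```

```bash
python3 -m jog '[{"offset":[0,0,-0.1],"rotation":[0,0,0],"fingers":-1},{"offset":[0,0,-0.35],"rotation":[0,0,0],"fingers":-1},{"offset":[0,0,-0.35],"rotation":[0,0,0],"fingers":-1},{"offset":[0,0,-0.35],"rotation":[0,0,0],"fingers":-1},{"offset":[0,0.35,0],"rotation":[0,0,0.066],"fingers":-1},{"offset":[-0.1,0.35,0],"rotation":[0,0,0.066],"fingers":-1},{"offset":[0,0.35,0],"rotation":[0,0,0],"fingers":-1},{"offset":[0,0,0],"rotation":[0,0,0],"fingers":-1}]'
python3 - <<'E'
from h import *
i=manip.camera_info("wrist");im=manip.camera("wrist")[:,:,::-1];cv2.imwrite("pics/w9.png",im)
a=manip.camera("side")[:,:,::-1][90:210,160:300]
cv2.imwrite("pics/m9.png",np.hstack([cv2.resize(a,(440,377),interpolation=2),cv2.resize(im[60:220,50:200],(353,377),interpolation=2)]))
H=np.array([.4756,.2651,.1898]);x=np.array([np.cos(.2651),np.sin(.2651),0])
print(proj("wrist",H,i),proj("wrist",H+.088*x,i))
E
```

```text
clock: 13.98
position: [0.5653, 0.1268, 0.3467]
ee_rot: [1.0, -0.003, -0.0, 0.001]
ft_force: [1.1, 1.0, -0.0]
grip_width: -0.001
[149.07339189 237.53290429] [120.63317213 174.88810956]
```

View pics/m9.png

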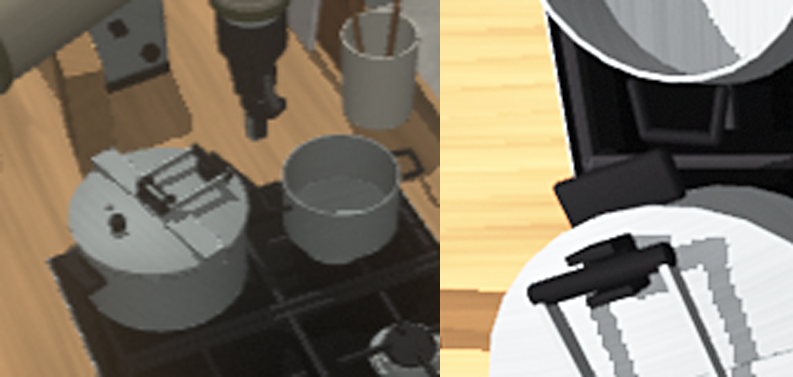

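Bail bar lies in the catch (wrist (118,175) vs predicted folded (121,175)). Next: closer looks at shaft and knob.

```bash
python3 -m jog '[{"offset":[0.02,0.35,0],"rotation":[0,0,0],"fingers":-1},{"offset":[0.02,0.35,0],"rotation":[0,0,0],"fingers":-1},{"offset":[0.02,0.35,0],"rotation":[0,0,0],"fingers":-1},{"offset":[0,0.35,0.1],"rotation":[0,0,0],"fingers":-1},{"offset":[0,0.35,0.3],"rotation":[0,0,0],"fingers":-1},{"offset":[0,0,0.3],"rotation":[0,0,0],"fingers":-1},{"offset":[0,0,0.28],"rotation":[0,0,0],"fingers":-1},{"offset":[0,0,0],"rotation":[0,0,0],"fingers":-1}]'
python3 - <<'E'
from h import *
i=manip.camera_info("wrist");im=manip.camera("wrist")[:,:,::-1];cv2.imwrite("pics/shaft.png",im)
import json;json.dump({k:np.array(v).tolist() for k,v in i.items()},open("shaft.json","w"))
c=proj("wrist",(.6162,-.1349,.012),i);print(c)
for q in["spindle_seat","spindle","knob"]:print(q,manip.recognise("wrist",q)[:3])
E
python3 -m jog '[{"offset":[0,0,-0.2],"rotation":[0,0,0],"fingers":-1},{"offset":[-0.22,0.35,0],"rotation":[0,0,0],"fingers":-1},{"offset":[-0.22,0.35,0],"rotation":[0,0,0],"fingers":-1},{"offset":[-0.22,0.35,0],"rotation":[0,0,0],"fingers":-1},{"offset":[-0.22,0.35,0],"rotation":[0,0,0],"fingers":-1},{"offset":[0,0,0.2],"rotation":[0,0,0],"fingers":-1},{"offset":[0,0,0],"rotation":[0,0,0],"fingers":-1},{"offset":[0,0,0],"rotation":[0,0,0],"fingers":-1}]'
python3 - <<'E'
from h import *
i=manip.camera_info("wrist");im=manip.camera("wrist")[:,:,::-1];cv2.imwrite("pics/knob.png",im)
import json;json.dump({k:np.array(v).tolist() for k,v in i.items()},open("knob.json","w"))
c=proj("wrist",(.4818,-.3515,.02),i);print(c)
for q in["knob","knob_pointer"]:print(q,manip.recognise("wrist",q)[:4])
def crop(f,c,s=45):
    u,v=map(int,c);a=cv2.imread(f)[max(v-s,0):v+s,u-s:u+s];print(f,max(v-s,0),u-s,a.shape);return cv2.resize(a,(400,int(400*a.shape[0]/90)),interpolation=2)
a=crop("pics/shaft.png",proj("wrist",(.6162,-.1349,.012),{k:np.array(v) for k,v in json.load(open("shaft.json")).items()}));b=crop("pics/knob.png",c)
n=min(len(a),len(b));cv2.imwrite("pics/m10.png",np.hstack([a[:n],b[:n]]))
E
```

```text
clock: 15.08
position: [0.5726, -0.1234, 0.2013]
ee_rot: [1.0, 0.002, -0.003, -0.001]
ft_force: [-0.1, -0.2, 1.1]
grip_width: 0.001
[264.39693817 129.27780241]
spindle_seat [{'bbox': [407.4, 0.1, 512.0, 77.9], 'conf': 0.29}]
spindle [{'bbox': [262.0, 127.8, 268.1, 136.3], 'conf': 0.38}]
knob [{'bbox': [340.2, 222.7, 375.4, 248.1], 'conf': 0.9}, {'bbox': [386.8, 262.3, 425.9, 297.8], 'conf': 0.73}, {'bbox': [396.1, 212.3, 434.7, 246.1], 'conf': 0.66}]
clock: 16.27
position: [0.4439, -0.3348, 0.2061]
ee_rot: [1.0, 0.002, 0.001, 0.001]
ft_force: [0.6, -0.3, 0.1]
grip_width: 0.001
[268.02866578 135.32503098]
knob [{'bbox': [184.5, 127.2, 219.4, 162.4], 'conf': 0.83}, {'bbox': [249.2, 121.7, 286.3, 152.3], 'conf': 0.57}]
knob_pointer [{'bbox': [248.2, 117.5, 282.9, 154.0], 'conf': 0.77}, {'bbox': [183.1, 131.4, 219.4, 162.7], 'conf': 0.69}, {'bbox': [249.1, 183.4, 286.8, 215.0], 'conf': 0.6}, {'bbox': [214.2, 0.2, 255.2, 43.4], 'conf': 0.33}]
pics/shaft.png 84 219 (90, 90, 3)
pics/knob.png 90 223 (90, 90, 3)
```

View pics/m10.png

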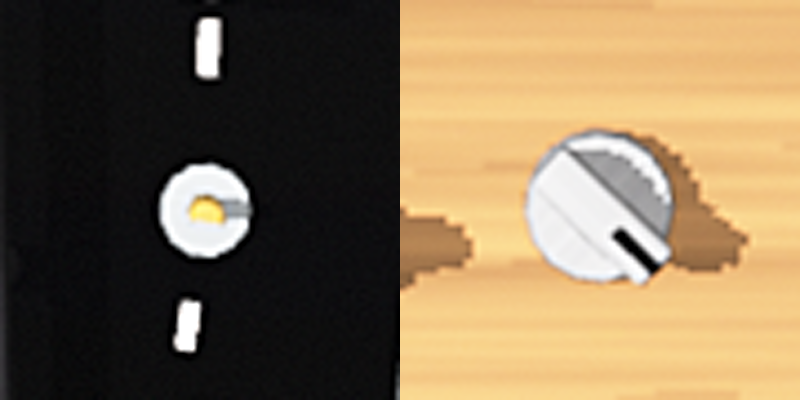

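Left: bezel centre at crop (205,211), with its mark at (187,325), so the shaft is turned slightly. Right: grey knob, pointer towards the lower right at about 44°.

```bash
cat > m.py <<'E'
from h import *
import json
L=lambda f:{k:np.array(v) for k,v in json.load(open(f)).items()}
s=L("shaft.json");k=L("knob.json")
im=cv2.imread("pics/shaft.png")[84:174,219:309].astype(float)
br=(im.mean(2)>110).astype(np.uint8)
n,l,st,ce=cv2.connectedComponentsWithStats(br)
for j in range(1,n):
    if st[j,4]<20: continue
    ys,xs=np.where(l==j);pts=np.c_[xs+219,ys+84]
    W=np.array([onz("wrist",p,.0085,s) for p in pts])[:,:2];c=W.mean(0);u=np.linalg.svd(W-c,full_matrices=False)[2][0]
    print("blob",st[j],ce[j],c.round(4),"axis deg",np.degrees(np.arctan2(u[1],u[0])).round(1))
# knob
im=cv2.imread("pics/knob.png")[90:180,223:313].astype(int)
dark=((im.max(2)<70)).astype(np.uint8);n,l,st,ce=cv2.connectedComponentsWithStats(dark)
for j in range(1,n):
    if st[j,4]<8: continue
    ys,xs=np.where(l==j);W=np.array([onz("wrist",p,.034,k) for p in np.c_[xs+223,ys+90]])[:,:2];c=W.mean(0);u=np.linalg.svd(W-c,full_matrices=False)[2][0]
    print("line",st[j],c.round(4),np.degrees(np.arctan2(u[1],u[0])).round(1))
grey=((im.max(2)-im.min(2)<35)&(im.mean(2)>90)).astype(np.uint8)
n,l,st,ce=cv2.connectedComponentsWithStats(grey);j=1+np.argmax(st[1:,4]);print("knobblob",st[j],ce[j]+[223,90])
f=lambda u,v,z:onz("wrist",((u-400)/4.444+223-.4,v/4.444+90-.4),z,k)[:2]
for a,b in [((570,148),(668,246)),((535,190),(640,284)),((618,233),(657,270))]:
    A,B=f(*a,.034),f(*b,.034);d=A-B;print("edge",A.round(4),B.round(4),np.degrees(np.arctan2(d[1],d[0])).round(1))
print("top corners mid",[((f(*p,.034)+f(*q,.034))/2).round(4) for p,q in [((570,148),(640,284)),((535,190),(668,246))]])
# base circle at z .014 : leftmost/bottom/top
for p in [(526,205),(585,282),(600,131),(673,205)]: print(f(*p,.012).round(4))
E
python3 m.py
```

```text
blob [44  4  6 14 74] [46.41891892 10.16216216] [ 0.6578 -0.1356] axis deg 176.6
blob [ 36  37  20  21 343] [45.63848397 46.87463557] [ 0.6138 -0.1353] axis deg -161.1
blob [39 68  6 11 53] [41.71698113 73.        ] [ 0.58   -0.1307] axis deg 171.6
line [48 52 10 10 30] [ 0.4708 -0.3604] -132.6
knobblob [ 28  29  34  35 882] [267.58843537 136.03174603]
edge [ 0.4981 -0.342 ] [ 0.472  -0.3692] 46.1
edge [ 0.487  -0.3327] [ 0.4615 -0.3618] 48.7
edge [ 0.4755 -0.3554] [ 0.4654 -0.3664] 47.3
top corners mid [array([ 0.4798, -0.3519]), array([ 0.4795, -0.3509])]
[ 0.4802 -0.3299]
[ 0.4578 -0.3473]
[ 0.501 -0.351]
[ 0.4803 -0.3725]
```

```bash
python3 -m jog '[{"offset":[0.241,0.108,0],"rotation":[0,0,-0.0824],"fingers":-0.3},{"offset":[0,0,0.258],"rotation":[0,0,-0.0824],"fingers":-0.3},{"offset":[0,0,0.258],"rotation":[0,0,-0.0824],"fingers":-0.3},{"offset":[0,0,0.258],"rotation":[0,0,-0.0824],"fingers":-0.3},{"offset":[0,0,0],"rotation":[0,0,-0.0824],"fingers":-0.3},{"offset":[0,0,0],"rotation":[0,0,0],"fingers":-0.3},{"offset":[0,0,0],"rotation":[0,0,0],"fingers":-0.3}]'
cat > go.py <<'E'
import sys
from h import *
t=np.array(list(map(float,sys.argv[1:4])));yw=np.radians(float(sys.argv[4]))
o=manip.get_obs();M=R.from_quat(o["ee_rot"]);e=M.as_matrix()
print("pos",o["position"].round(4),"yaw",np.degrees(np.arctan2(e[1,0],e[0,0])).round(2),"z",e[:,2].round(4),"f",o["ft_force"].round(1))
T=R.from_matrix(np.c_[[np.cos(yw),np.sin(yw),0],[np.sin(yw),-np.cos(yw),0],[0,0,-1]])
print("offset",(M.inv().apply(t-o["position"])/.15).round(3),"rot",((M.inv()*T).as_rotvec()/2).round(4))
E
python3 go.py .480 -.351 .09 47.2
```

```text
clock: 17.3
position: [0.4793, -0.3518, 0.089]
ee_rot: [0.917, 0.4, 0.0, 0.001]
ft_force: [-0.1, 0.1, 0.3]
grip_width: 0.349
pos [ 0.4793 -0.3518  0.089 ] yaw 47.13 z [ 0.0013 -0.001  -1.    ] f [-0.1  0.1  0.3]
offset [ 0.007 -0.001 -0.006] rot [ 0.0008 -0.0001 -0.0006]
```

Run:
```python
from h import *
i=manip.camera_info("wrist");im=manip.camera("wrist")[:,:,::-1];cv2.imwrite("pics/k2.png",im)
print(proj("wrist",(.480,-.351,.034),i),proj("wrist",(.480,-.351,.014),i))
c,s=np.cos(np.radians(47.2)),np.sin(np.radians(47.2))
for lx,ly in[(21,7),(21,-7),(-21,-7),(-21,7)]: print(lx,ly,proj("wrist",(.480+.001*(lx*c-ly*s),-.351+.001*(lx*s+ly*c),.034),i).round(1))
g=cv2.cvtColor(im,cv2.COLOR_BGR2GRAY)
for v in range(150,260,6): print(v,g[v,215:296:3].tolist())
```

```text
[255.51011891 199.2620117 ] [255.44516432 191.56865083]
21 7 [246.9 175.3]
21 -7 [264.  175.3]
-21 -7 [263.6 221.8]
-21 7 [247.5 221.9]
150 [192, 179, 176, 174, 174, 171, 168, 172, 174, 175, 174, 177, 175, 180, 187, 182, 181, 175, 173, 176, 171, 167, 166, 175, 176, 167, 170]
156 [108, 149, 187, 180, 174, 173, 176, 170, 157, 163, 176, 176, 176, 176, 173, 180, 185, 184, 181, 173, 174, 174, 169, 167, 169, 176, 171]
162 [114, 107, 169, 187, 185, 179, 175, 174, 177, 170, 158, 167, 177, 177, 175, 174, 173, 181, 185, 183, 181, 172, 174, 172, 169, 165, 170]
168 [111, 167, 192, 187, 184, 187, 186, 180, 174, 175, 160, 162, 163, 166, 155, 142, 127, 160, 175, 184, 185, 183, 178, 169, 175, 171, 166]
174 [165, 179, 189, 193, 190, 187, 184, 188, 176, 192, 219, 150, 146, 147, 147, 148, 176, 206, 123, 97, 175, 184, 185, 184, 179, 168, 175]
180 [162, 155, 165, 171, 190, 193, 180, 192, 211, 210, 213, 219, 221, 218, 215, 216, 117, 122, 198, 209, 79, 136, 174, 187, 186, 182, 175]
186 [175, 169, 164, 156, 156, 171, 171, 213, 212, 211, 214, 216, 221, 216, 213, 214, 116, 124, 123, 200, 211, 94, 163, 172, 17
[... 958 characters left out ...]
, 182, 182, 187, 191, 180]
234 [181, 107, 110, 119, 0, 172, 180, 182, 188, 182, 182, 184, 175, 178, 183, 181, 181, 174, 173, 168, 164, 165, 113, 24, 113, 113, 137]
240 [110, 128, 128, 106, 15, 145, 182, 173, 179, 183, 188, 181, 181, 184, 176, 178, 182, 179, 181, 176, 174, 171, 57, 15, 138, 130, 126]
246 [132, 128, 132, 5, 9, 130, 173, 172, 185, 177, 179, 182, 188, 181, 181, 183, 174, 175, 182, 180, 181, 178, 23, 18, 78, 129, 127]
252 [128, 130, 118, 20, 12, 135, 190, 183, 174, 168, 185, 179, 177, 182, 185, 183, 180, 184, 175, 173, 182, 181, 0, 16, 12, 133, 129]
258 [128, 128, 23, 16, 11, 130, 184, 186, 188, 190, 188, 184, 186, 181, 176, 181, 184, 181, 180, 183, 175, 175, 0, 19, 22, 100, 128]
```

```bash
python3 -m jog '[{"offset":[0,0,0.13],"rotation":[0,0,0],"fingers":-0.3},{"offset":[0,0,0.13],"rotation":[0,0,0],"fingers":-0.3},{"offset":[0,0,0],"rotation":[0,0,0],"fingers":-0.3}]'|sed -n 2p\;4p
python3 -m jog '[{"offset":[0,0,0.04],"rotation":[0,0,0],"fingers":-0.3}]'|sed -n 2p\;4p
python3 -m jog '[{"offset":[0,0,0.04],"rotation":[0,0,0],"fingers":-0.3}]'|sed -n 2p\;4p
python3 -m jog '[{"offset":[0,0,0.03],"rotation":[0,0,0],"fingers":-0.3}]'|sed -n 2p\;4p
python3 -m jog '[{"offset":[0,0,0.03],"rotation":[0,0,0],"fingers":-0.3}]'|sed -n 2p\;4p
python3 -m jog '[{"offset":[0,0,0.03],"rotation":[0,0,0],"fingers":-0.3}]'|sed -n 2p\;4p
```

```text
position: [0.4772, -0.3506, 0.0465]
ft_force: [-0.7, -0.0, -0.8]
position: [0.479, -0.3517, 0.0432]
ft_force: [0.1, 0.1, 0.5]
position: [0.479, -0.3518, 0.0371]
ft_force: [-0.1, -0.3, -0.5]
position: [0.4787, -0.3517, 0.0324]
ft_force: [0.7, -0.2, 0.1]
position: [0.4787, -0.3517, 0.0279]
ft_force: [0.1, -0.3, 0.1]
position: [0.4787, -0.3517, 0.0234]
ft_force: [0.3, 0.5, -1.0]
```

```bash
python3 -m jog '[{"offset":[0,0,0.03],"rotation":[0,0,0],"fingers":-0.3}]'|sed -n 2p\;4p
python3 -m jog '[{"offset":[0,0,0.03],"rotation":[0,0,0],"fingers":-0.3}]'|sed -n 2p\;4p
python3 -m jog '[{"offset":[0,0,0.02],"rotation":[0,0,0],"fingers":-0.3}]'|sed -n 2p\;4p
python3 -m jog '[{"offset":[0,0,0.02],"rotation":[0,0,0],"fingers":-0.3}]'|sed -n 2p\;4p
```

```text
position: [0.4787, -0.3517, 0.0188]
ft_force: [0.4, 0.3, 0.1]
position: [0.4787, -0.3516, 0.0143]
ft_force: [-1.2, 0.8, 0.7]
position: [0.4786, -0.3515, 0.0113]
ft_force: [-0.1, -0.3, -0.1]
position: [0.4787, -0.3517, 0.0085]
ft_force: [-0.5, 0.3, -0.6]
```

```bash
python3 -m jog '[{"offset":[0,0,0.02],"rotation":[0,0,0],"fingers":-0.3}]'|sed -n 2p\;4p
python3 -m jog '[{"offset":[0,0,0.02],"rotation":[0,0,0],"fingers":-0.3}]'|sed -n 2p\;4p
python3 -m jog '[{"offset":[0,0,0.015],"rotation":[0,0,0],"fingers":-0.3}]'|sed -n 2p\;4p
python3 - <<'E'
from h import *
im=manip.camera("wrist")[:,:,::-1];cv2.imwrite("pics/k3.png",im)
a=manip.camera("side")[:,:,::-1][240:340,220:340]
cv2.imwrite("pics/m11.png",np.hstack([cv2.resize(a,(400,333),interpolation=2),cv2.resize(im[150:290,175:335],(400,350),interpolation=2)[:333]]))
E
```

```text
position: [0.4787, -0.3516, 0.0055]
ft_force: [0.0, 0.8, 0.4]
position: [0.4787, -0.3517, 0.0025]
ft_force: [0.0, -0.3, -0.2]
position: [0.4786, -0.3516, 0.0002]
ft_force: [-0.1, -0.3, -0.2]
```

```bash
python3 -m jog '[{"offset":[0,0,0.015],"rotation":[0,0,0],"fingers":-0.3}]'|sed -n 2p\;4p
python3 -m jog '[{"offset":[0,0,0.015],"rotation":[0,0,0],"fingers":-0.3}]'|sed -n 2p\;4p
python3 -m jog '[{"offset":[0,0,0.015],"rotation":[0,0,0],"fingers":-0.3}]'|sed -n 2p\;4p
python3 -m jog '[{"offset":[0,0,0.015],"rotation":[0,0,0],"fingers":-0.3}]'|sed -n 2p\;4p
```

```text
position: [0.4788, -0.3517, -0.0018]
ft_force: [-0.4, -0.3, -0.1]
position: [0.4787, -0.3516, -0.0042]
ft_force: [0.3, -0.4, 0.2]
position: [0.4788, -0.3517, -0.0063]
ft_force: [-5.7, 4.6, 23.1]
position: [0.4789, -0.3518, -0.0064]
ft_force: [-15.2, 9.3, 41.6]
```

```bash
python3 -m jog '[{"offset":[0,0,-0.04],"rotation":[0,0,0],"fingers":-0.3},{"offset":[0,0,0],"rotation":[0,0,0],"fingers":-0.3}]'|sed -n 2p\;4p
python3 -m jog '[{"offset":[0,0,0],"rotation":[0,0,0],"fingers":-1},{"offset":[0,0,0],"rotation":[0,0,0],"fingers":-1},{"offset":[0,0,0],"rotation":[0,0,0],"fingers":-1},{"offset":[0,0,0],"rotation":[0,0,0],"fingers":-1}]' 70
python3 go.py .479 -.3517 0 47.2
```

```text
position: [0.479, -0.3519, -0.0023]
ft_force: [0.5, 0.1, -0.1]
clock: 20.58
position: [0.4787, -0.3516, -0.0027]
ee_rot: [0.916, 0.401, 0.0, 0.0]
ft_force: [-0.0, 0.1, 1.2]
grip_width: 0.148
pos [ 0.4787 -0.3516 -0.0027] yaw 47.33 z [ 1.e-04 -0.e+00 -1.e+00] f [-0.   0.1  1.2]
offset [ 0.001  0.002 -0.018] rot [ 0.     -0.      0.0011]
```

```bash
python3 -m jog '[{"offset":[0,0,-0.2],"rotation":[0,0,0],"fingers":-1},{"offset":[0,0,-0.27],"rotation":[0,0,0],"fingers":-1},{"offset":[0,0,-0.27],"rotation":[0,0,0.0804],"fingers":-1},{"offset":[0,0,-0.27],"rotation":[0,0,0.0804],"fingers":-1},{"offset":[0,0,0],"rotation":[0,0,0.0804],"fingers":-1},{"offset":[0,0,0],"rotation":[0,0,0.0804],"fingers":-1},{"offset":[0,0,0],"rotation":[0,0,0.0804],"fingers":-1},{"offset":[0,0,0],"rotation":[0,0,0.0804],"fingers":-1}]'
python3 -m jog '[{"offset":[0.139,-0.311,0],"rotation":[0,0,0],"fingers":-1},{"offset":[0.139,-0.311,0],"rotation":[0,0,0],"fingers":-1},{"offset":[0.139,-0.311,0],"rotation":[0,0,0],"fingers":-1},{"offset":[0.139,-0.311,0],"rotation":[0,0,0],"fingers":-1},{"offset":[0.139,-0.311,0],"rotation":[0,0,0],"fingers":-1},{"offset":[0,0,0],"rotation":[0,0,0],"fingers":-1},{"offset":[0,0,0],"rotation":[0,0,0],"fingers":-1}]'
python3 go.py .614 -.1353 .15 -8
cat > sh.py <<'E'
from h import *
import sys
i=manip.camera_info("wrist");im=manip.camera("wrist")[:,:,::-1];cv2.imwrite(sys.argv[1],im)
br=(im.mean(2)>110).astype(np.uint8);n,l,st,ce=cv2.connectedComponentsWithStats(br)
print("tcp",manip.get_obs()["position"].round(4),"pred bezel",proj("wrist",(.614,-.1353,.010),i).round(1),proj("wrist",(.614,-.1353,.0205),i).round(1))
for j in range(1,n):
    if 20<st[j,4]<1500 and abs(ce[j][0]-255)<60 and ce[j][1]<260:
        ys,xs=np.where(l==j);W=np.array([onz("wrist",p,.0095,i) for p in np.c_[xs,ys]])[:,:2];c=W.mean(0);u=np.linalg.svd(W-c,full_matrices=False)[2][0]
        print(st[j],ce[j].round(1),c.round(4),np.degrees(np.arctan2(u[1],u[0])).round(1))
E
python3 sh.py pics/s2.png
```

```text
clock: 21.58
position: [0.4784, -0.3514, 0.1483]
ee_rot: [0.997, -0.072, -0.0, -0.0]
ft_force: [0.3, -1.0, -0.8]
grip_width: 0.146
clock: 22.45
position: [0.6137, -0.1356, 0.1482]
ee_rot: [0.998, -0.069, -0.001, 0.0]
ft_force: [0.1, 0.2, -0.9]
grip_width: 0.146
pos [ 0.6137 -0.1356  0.1482] yaw -7.96 z [-1.1e-03 -4.0e-04 -1.0e+00] f [ 0.1  0.2 -0.9]
offset [ 0.002 -0.002 -0.012] rot [0.0003 0.0005 0.0003]
tcp [ 0.6135 -0.1365  0.1484] pred bezel [254.2 174. ] [254.2 176.5]
[246 128   7  15  82] [249. 135.] [ 0.658  -0.1357] 177.6
[243 163  23  22 384] [254.2 173.7] [ 0.6142 -0.1353] 45.9
```

Run:
```python
from h import *
i=manip.camera_info("wrist");im=cv2.imread("pics/s2.png").astype(int);g=im.mean(2)
for v in range(186,236,3):
    xs=np.where(g[v,190:320]>60)[0]+190
    print(v,xs.min() if len(xs) else None,xs.max() if len(xs) else None,g[v,215:296:5].astype(int).tolist())
o=manip.get_obs();M=R.from_quat(o["ee_rot"])
f=lambda x,y,z:proj("wrist",o["position"]+M.apply([x,y,z]),i).round(1).tolist()
# knob underside is .0027 below... tool z: underside at TCP z+(-0.0027)->tool z=-0.0027
for dx in (0,.0013):
  print(dx,"front bottom",f(dx+.022,0,-.0027),"front top",f(dx+.022,0,-.0167),"right",f(dx,.022,-.0027),f(dx,.022,-.0167),"left",f(dx,-.022,-.0167))
```

```text
186 195 319 [13, 12, 11, 11, 15, 16, 16, 8, 0, 13, 14, 12, 18, 17, 17, 13, 14]
189 195 319 [12, 14, 10, 12, 11, 15, 15, 14, 14, 14, 17, 13, 15, 15, 15, 14, 13]
192 196 319 [12, 11, 15, 12, 16, 14, 13, 11, 16, 14, 13, 14, 14, 17, 14, 14, 16]
195 197 319 [13, 14, 11, 11, 16, 13, 16, 11, 48, 13, 14, 16, 15, 15, 16, 13, 17]
198 197 319 [14, 11, 12, 12, 14, 15, 14, 1, 255, 9, 14, 14, 14, 14, 15, 13, 16]
201 203 319 [14, 12, 12, 12, 15, 0, 131, 161, 136, 143, 105, 12, 15, 14, 14, 14, 14]
204 199 319 [17, 11, 10, 12, 0, 184, 166, 156, 146, 135, 136, 137, 0, 14, 14, 15, 13]
207 192 319 [15, 15, 11, 0, 198, 180, 178, 174, 168, 158, 147, 136, 133, 4, 14, 13, 14]
210 200 319 [15, 17, 9, 197, 195, 204, 184, 177, 193, 142, 145, 149, 134, 127, 12, 17, 12]
213 201 319 [14, 15, 2, 205, 208, 244, 160, 129, 131, 130, 126, 174, 140, 131, 7, 16, 14]
216 201 319 [15, 14, 118, 226, 241, 251, 155, 133, 137, 131, 131, 187, 170, 141, 78, 14, 13]
219 202 319 [15, 13, 223, 242, 252, 252, 151, 139, 137, 134, 136, 189, 189, 165, 127, 11, 14]
222 203 319 [15, 11, 229, 252, 251, 252, 151, 139, 133, 135, 130, 188, 187, 188, 132, 7, 12]
225 203 319 [14, 3, 239, 251, 251, 252, 250, 250, 247, 245, 245, 187, 182, 182, 140, 3, 12]
228 204 319 [13, 0, 253, 252, 252, 173, 253, 253, 252, 251, 252, 194, 190, 191, 191, 0, 11]
231 205 319 [12, 41, 251, 251, 255, 179, 253, 253, 252, 251, 251, 194, 192, 185, 184, 35, 10]
234 205 319 [17, 176, 251, 251, 112, 116, 253, 253, 242, 241, 251, 119, 117, 183, 183, 96, 12]
0 front bottom [254.2, 200.5] front top [254.1, 209.2] right [288.3, 232.3] [291.0, 243.2] left [217.4, 243.2]
0.0013 front bottom [254.2, 198.5] front top [254.1, 207.1] right [288.3, 230.5] [291.0, 241.3] left [217.3, 241.3]
```

Run:
```python
from h import *
A=[]
for k in range(6):
    i=manip.camera_info("wrist");o=manip.get_obs();im=manip.camera("wrist")[:,:,::-1]
    Rc=R.from_quat(i["rotation"]);zc=Rc.inv().apply([0,0,-1]);M=R.from_quat(o["ee_rot"])
    g=im.mean(2);c=g[155:192,235:275];m=(c>110);ys,xs=np.where(m);
    row=lambda v:[np.interp(60,[g[v,u-1],g[v,u]],[u-1,u]) for u in [next(u for u in range(200,300) if g[v,u]>60 and u>206)]]
    def ext(v):
        on=np.where(g[v,208:305]>60)[0]+208; a,b=on.min(),on.max()
        return a-(g[v,a]-60)/(g[v,a]-g[v,a-1]+1e-6), b+(g[v,b]-60)/(g[v,b]-g[v,b+1]+1e-6)
    e=[np.mean(ext(v)) for v in (207,210,213,216,219,222)]
    # pinhole rays
    zk=Rc.inv().apply(np.array(i["xyz"])-o["position"])
    A.append([zc[0],xs.mean()+235,ys.mean()+155,(xs.min()+xs.max())/2+235,(ys.min()+ys.max())/2+155,np.mean(e),zk[0],*o["position"],*M.inv().apply(Rc.apply([0,0,1]))])
A=np.array(A);np.set_printoptions(suppress=True,precision=4,linewidth=150);print(A);print(A.mean(0))
```

```text
[[ -0.0007 253.3911 173.685  253.     173.5    254.8913   0.0005   0.6135  -0.1365   0.1484  -0.3236  -0.0005   0.9462]
 [ -0.0007 253.1636 173.6182 253.     173.5    254.8864   0.0005   0.6135  -0.1368   0.1485  -0.3236  -0.0004   0.9462]
 [ -0.0006 253.1615 173.6615 253.     173.5    254.8902   0.0005   0.6135  -0.1368   0.1487  -0.3236  -0.0005   0.9462]
 [ -0.0005 253.3053 173.6921 253.     173.5    254.8736   0.0005   0.6136  -0.1366   0.1488  -0.3236  -0.0004   0.9462]
 [ -0.0003 253.6079 173.7816 254.     173.5    254.8706   0.0005   0.6138  -0.1363   0.1488  -0.3236  -0.0005   0.9462]
 [ -0.0002 253.8672 173.8203 254.     173.5    254.8736   0.0005   0.6138  -0.1361   0.1489  -0.3236  -0.0005   0.9462]]
[ -0.0005 253.4161 173.7098 253.3333 173.5    254.8809   0.0005   0.6136  -0.1365   0.1487  -0.3236  -0.0005   0.9462]
```

```bash
python3 go.py .6131 -.1349 .03 -8
python3 -m jog '[{"offset":[0,0,0.25],"rotation":[0,0,0],"fingers":-1},{"offset":[0,0,0.25],"rotation":[0,0,0],"fingers":-1},{"offset":[0,0,0.2],"rotation":[0,0,0],"fingers":-1},{"offset":[0,0,0.07],"rotation":[0,0,0],"fingers":-1},{"offset":[0,0,0],"rotation":[0,0,0],"fingers":-1},{"offset":[0,0,0],"rotation":[0,0,0],"fingers":-1},{"offset":[0,0,0],"rotation":[0,0,0],"fingers":-1}]'
python3 go.py .6131 -.1349 .03 -8
```

```text
pos [ 0.6139 -0.1358  0.1489] yaw -8.02 z [ 1.e-04 -3.e-04 -1.e+00] f [-0.6  0.2 -0.7]
offset [-0.006 -0.005  0.793] rot [ 0.0001 -0.0001 -0.0001]
clock: 23.68
position: [0.6149, -0.1352, 0.0346]
ee_rot: [0.998, -0.069, 0.001, 0.0]
ft_force: [0.4, 0.3, -0.1]
grip_width: 0.142
pos [ 0.6149 -0.1352  0.0346] yaw -7.96 z [ 1.8e-03 -5.0e-04 -1.0e+00] f [ 0.4  0.3 -0.1]
offset [-0.012 -0.     0.031] rot [ 0.0001 -0.0009  0.0004]
```

```bash
python3 -m jog '[{"offset":[-0.006,-0.002,0.04],"rotation":[0,0,0],"fingers":-1},{"offset":[0,0,0],"rotation":[0,0,0],"fingers":-1},{"offset":[0,0,0],"rotation":[0,0,0],"fingers":-1},{"offset":[0,0,0],"rotation":[0,0,0],"fingers":-1},{"offset":[0,0,0],"rotation":[0,0,0],"fingers":-1},{"offset":[0,0,0],"rotation":[0,0,0],"fingers":-1}]' >/dev/null
python3 go.py .6131 -.1349 .02 -8
python3 -m jog '[{"offset":[0,0,0],"rotation":[0,0,0],"fingers":-1}]' >/dev/null
python3 go.py .6131 -.1349 .02 -8
```

```text
pos [ 0.6134 -0.1346  0.0274] yaw -7.95 z [ 1.e-04 -1.e-04 -1.e+00] f [-0.4  0.4 -0.3]
offset [-0.002  0.002  0.049] rot [ 0.     -0.0001  0.0004]
pos [ 0.6134 -0.1347  0.0274] yaw -7.95 z [ 1.e-04 -1.e-04 -1.e+00] f [ 0.7 -0.2 -1.1]
offset [-0.001  0.002  0.049] rot [ 0.0001 -0.      0.0004]
```

Settled on target. Descending slowly and watching the force.

```bash
python3 -m jog '[{"offset":[-0.002,0.001,0.03],"rotation":[0,0,0],"fingers":-1},{"offset":[0,0,0],"rotation":[0,0,0],"fingers":-1}]'|sed -n 2p\;4p
python3 -m jog '[{"offset":[0,0,0.025],"rotation":[0,0,0],"fingers":-1},{"offset":[0,0,0],"rotation":[0,0,0],"fingers":-1}]'|sed -n 2p\;4p
python3 -m jog '[{"offset":[0,0,0.015],"rotation":[0,0,0],"fingers":-1},{"offset":[0,0,0],"rotation":[0,0,0],"fingers":-1}]'|sed -n 2p\;4p
python3 -m jog '[{"offset":[0,0,0.01],"rotation":[0,0,0],"fingers":-1},{"offset":[0,0,0],"rotation":[0,0,0],"fingers":-1}]'|sed -n 2p\;4p
```

```text
position: [0.6126, -0.1347, 0.0223]
ft_force: [-0.1, -0.2, -1.1]
position: [0.6127, -0.1346, 0.0187]
ft_force: [-0.1, -0.2, -1.5]
position: [0.6129, -0.1347, 0.0167]
ft_force: [-0.7, 0.5, -1.0]
position: [0.613, -0.1347, 0.0153]
ft_force: [0.1, -0.3, -1.0]
```

```bash
python3 -m jog '[{"offset":[0,0,0.013],"rotation":[0,0,0],"fingers":-1},{"offset":[0,0,0],"rotation":[0,0,0],"fingers":-1}]'|sed -n 2p\;4p
python3 -m jog '[{"offset":[0,0,0.013],"rotation":[0,0,0],"fingers":-1},{"offset":[0,0,0],"rotation":[0,0,0],"fingers":-1}]'|sed -n 2p\;4p
python3 -m jog '[{"offset":[0,0,0.013],"rotation":[0,0,0],"fingers":-1},{"offset":[0,0,0],"rotation":[0,0,0],"fingers":-1}]'|sed -n 2p\;4p
```

```text
position: [0.6133, -0.1348, 0.0137]
ft_force: [-1.5, 0.2, 1.8]
position: [0.6133, -0.1348, 0.0119]
ft_force: [-2.2, 1.0, 7.1]
position: [0.6133, -0.1347, 0.0102]
ft_force: [-3.2, 0.8, 8.8]
```

Seat height is measured from the glass (seat z about 0.0165), so contact at TCP z 0.0137 is the knob fully home. It slid freely over the shaft and the spring is now being pressed. Continuing to the stop.

```bash
python3 -m jog '[{"offset":[0,0,0.01],"rotation":[0,0,0],"fingers":-1},{"offset":[0,0,0],"rotation":[0,0,0],"fingers":-1}]' 90|sed -n 2p\;4p
python3 -m jog '[{"offset":[0.003,0,0.01],"rotation":[0,0,0],"fingers":-1},{"offset":[0,0,0],"rotation":[0,0,0],"fingers":-1}]'|sed -n 2p\;4p
python3 -m jog '[{"offset":[0,0,0.007],"rotation":[0,0,0],"fingers":-1},{"offset":[0,0,0],"rotation":[0,0,0],"fingers":-1}]'|sed -n 2p\;4p
```

```text
position: [0.6134, -0.1348, 0.009]
ft_force: [-4.1, 1.0, 11.1]
position: [0.6136, -0.1348, 0.0084]
ft_force: [-8.4, 0.8, 20.1]
position: [0.6137, -0.1348, 0.0082]
ft_force: [-12.3, 1.4, 27.8]
```

```bash
python3 -m jog '[{"offset":[-0.006,0,0],"rotation":[0,0,0],"fingers":-1},{"offset":[0,0,0],"rotation":[0,0,0],"fingers":-1},{"offset":[0,0,0],"rotation":[0,0,0],"fingers":-1}]'
python3 - <<'E'
from h import *
im=manip.camera("wrist")[:,:,::-1];a=manip.camera("side")[:,:,::-1][90:330,160:360]
cv2.imwrite("pics/fin.png",np.hstack([cv2.resize(a,(400,480),interpolation=2),cv2.resize(im[130:310,180:330],(400,480),interpolation=2)]))
E
```

```text
clock: 27.42
position: [0.6136, -0.1348, 0.0082]
ee_rot: [0.998, -0.069, 0.001, 0.0]
ft_force: [-8.7, 0.4, 24.8]
grip_width: 0.135
```

View pics/fin.png

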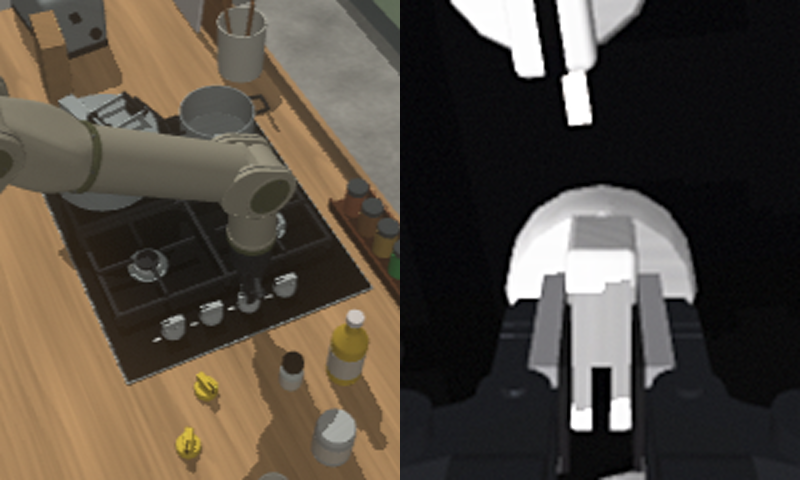

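The knob sits low on the shaft between the pads with its pointer towards the mark. The bail is still down, and the other things stand where they were.

```bash
python3 -c "
from workcell import manip
o=manip.get_obs();print(o['clock'],o['position'],o['ft_force'],o['grip_width']);print(manip.hand_in())"
```

```text
27.525 [ 0.61360986 -0.13480242  0.0082164 ] [-8.58740678  1.82653986 24.26886471] 0.14064697610083918
the job is handed in; nothing more can be done
None
```

The job is handed in at 27.5 s: the bail is folded into its catch, and the grey knob is on the bare shaft, pressed in and still held.

**Bail:** I folded the bar down until the force jumped at the rigid stop. The wrist camera then showed the bar at (118,175), against a predicted folded position of (121,175).

**Knob:** I gripped the grey knob, turned it to the shaft's −8° and lowered it. It met no resistance until the tap's spring at TCP z 0.0137, which is the height expected for fully home. I then pressed it about 5 mm to a hard stop at about 0.0087. At hand-in the arm was holding it with 24 N down (full press needs about 12.6 N) and 90 N grip.

**Other things:** The last side view showed the bail still down and the objects in view where they stood. I did not measure their positions again.

**What disagreed:**
- **Fingertips:** by touch they lie about 15–20 mm behind the reported TCP, not 19 mm ahead as stated. My first passes therefore went over the bar without moving it, and after that I worked by touch.
- **Forces:** one horizontal push on the bail jammed at about 24 N. Pressing the bar onto its stop reached about 61 N at the fingertips, under the 120 N wrist limit. The 40 N limit names the arm and gripper body; I took it not to cover the fingertips. Touching the knob's base with the fingertips before gripping reached about 45 N.
- **Sideways push:** about 9 N along −x remained on the held knob at the end.

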